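Fetch the specimen jar from behind the reagent bottles

TASK

The green-lidded specimen jar is hemmed in by three reagent bottles: leaving the jar where it is, first move all three bottles out of the way and stand them in the steel side tray, then set the jar in the middle of the white tile, and only then put each bottle back in the middle of the square of its own colour. Set everything down upright and gently, dropping nothing, and do not disturb the tube rack.

Things in the scene. Friction and masses are not known exactly. Their poses are not given: they have to be found in the camera images.
- bottle_red: loose amber reagent bottle with a red cap and a red band: upright round body 46 mm in diameter and 85 mm high, above it a short neck and a cap 34 mm in diameter from 90 to 110 mm height; 110 mm high in all, about 0.24 kg. Origin: centre of its underside, z up. Starts on the red square.
- bottle_blue: loose amber reagent bottle with a blue cap and a blue band: upright round body 46 mm in diameter and 85 mm high, above it a short neck and a cap 34 mm in diameter from 90 to 110 mm height; 110 mm high in all, about 0.24 kg. Origin: centre of its underside, z up. Starts on the blue square.
- bottle_yellow: loose amber reagent bottle with a yellow cap and a yellow band: upright round body 46 mm in diameter and 85 mm high, above it a short neck and a cap 34 mm in diameter from 90 to 110 mm height; 110 mm high in all, about 0.24 kg. Origin: centre of its underside, z up. Starts on the yellow square.
- place_red: the red bottle's own place: fixed red square plate 72 x 72 mm, 4 mm thick, on a thin aluminium stand. Origin: centre of its underside, 4 mm above the bench; its top is 8 mm above the bench. x, y along its edges. The three parallel squares hem in the jar: one nearer the robot (75 mm from the stand's middle, along their -x), one on either side (85 mm, along +y and -y); colours vary.
- place_blue: the blue bottle's own place: fixed blue square plate 72 x 72 mm, 4 mm thick, on a thin aluminium stand. Origin: centre of its underside, 4 mm above the bench; its top is 8 mm above the bench. x, y along its edges. The three parallel squares hem in the jar: one nearer the robot (75 mm from the stand's middle, along their -x), one on either side (85 mm, along +y and -y); colours vary.
- place_yellow: the yellow bottle's own place: fixed yellow square plate 72 x 72 mm, 4 mm thick, on a thin aluminium stand. Origin: centre of its underside, 4 mm above the bench; its top is 8 mm above the bench. x, y along its edges. The three parallel squares hem in the jar: one nearer the robot (75 mm from the stand's middle, along their -x), one on either side (85 mm, along +y and -y); colours vary.
- jar: loose squat white specimen jar with a green screw lid, 50 mm high: body 48 mm in diameter up to 34 mm, lid 54 mm in diameter from 34 to 50 mm; about 0.09 kg. Origin: centre of its underside, z up. Starts in the middle of the stand, behind and between the three taller bottles, on the stand's plate, 4 mm above the bench.
- side_tray: fixed open steel tray on the bench, 270 x 120 mm outside, 24 mm high, walls and floor 4 mm thick; empty at the start. Origin: centre of its underside; x along its long side, y along its short side. Three bottles stand in it in a row along x, 80 mm apart. It lies to the left or to the right of the stand.
- tile: fixed white glazed tile on the bench, 100 x 100 mm, 8 mm thick, on the other side of the stand from the tray. Origin: centre of its underside, so its top is 8 mm above it; x and y along its edges.
- tube_rack: bystander: loose grey plastic rack, 60 x 200 mm, 58 mm high, holding twelve clear tubes with white caps (90 mm high in all), standing beyond the stand, away from the robot. Origin: centre of its underside; y along its length. Not to be disturbed.
Not all that is in view belongs to the job. What is shaped like the place_red but black is not meant.

How it is judged:
By the outcome, as a careful person would: the job done as asked, in the order asked, and still so for the second after the job is handed in, with the robot touching nothing.
It also fails if it takes over 141 s, if anything falls off the work surface, if the arm or the gripper's body presses on something with over 40 N, if the wrist force passes 120 N, or if a joint passes its speed limit or range.

ROBOT

A 6-joint arm with a two-finger parallel gripper is mounted at the origin on the work surface. World frame = base frame: x ahead of the robot, y to its left, z up, the work surface at z = 0. Lengths are in m, angles in rad, forces in N, time in s.
With the tool pointing down it reaches from about 0.3 to 0.775 m from the base axis. Payload 14.6 kg.
Tool frame: the origin (TCP) lies midway between the tips of the shut fingers; the grasp point (between the pads) lies 19 mm behind it (r.pinch_z is the distance from the TCP to the grasp point, in m); z points along the fingers, y is the line along which they close (so a half turn about z gives the same grasp; the last joint's range is limited). The gripper opens to 94 mm and grips with 3 to 60 N. Pads are 16 mm wide; open, the fingers measure 119 mm over their backs; the gripper's body (75 mm by 177 mm) begins 78 mm behind the grasp point.
Start: joints at [1.126, 0.3, 1.521, -0, 1.321, -0.067], TCP at [0.203, 0.511, 0.18] pointing down, gripper open.
Joint ranges: [-3.03, 3.03], [-0.79, 2.21], [0.23, 2.52], [-1.04, 4.18], [0, 3.07], [-2.55, 2.55]. Speed limits (rad/s): [2.22, 2.22, 2.57, 3.14, 3.14, 3.14].

INTERFACE

Orientations are given as [roll, pitch, yaw] about the fixed x, y, z axes, in that order (R = Rz(yaw) Ry(pitch) Rx(roll)).
In Python, from rig import r gives the robot as it stands.
- The arm moves only by the tool carry_out, never from a script. Its argument "series" is a list of rows, each a list of 2 entries, a list of its own where there are three numbers: the shift along the tool's x, y, z in cm, then the turn, a rotation vector about the tool's x, y, z in degrees. A call has exactly 8 rows; each row shifts and turns the commanded pose from where the row before left it, along the tool's axes as they then stand; what a row does not reach is not made up. A row lasts 1/12 s, in which the tool goes at most 41.7 mm and 7.16 degrees, less where a joint would pass 70% of its speed; a pose out of reach is approached as far as the arm can. A call is refused whole if a number of a shift passes 4.17 or a number of a turn 7.16, either way. A call with a gripper value outside its range is refused whole. "grip" is the opening, from 0 (shut) to 1 (fully open), set as the call begins (left out, the last holds). The fingers move at their own pace and stop on an object; "newtons" is the grip in N (left out, the last holds). Time passes only in rows, so rows that do not move let the fingers close, or fill a call up. It gives the time, the measured TCP pose, the force, the opening and the grip force at its end, in the units of the state.
- r.read_state(): the state, without advancing time (a new reading comes with each control period).
- r.grab_frame(name): name is "scene" or "top" or "wrist"; returns a dict with "image" (480x640x3 uint8, red, green, blue), "depth" (480x640 float32, m along the optical axis (not along the pixel's ray), 0 where there is no reading), "fx", "fy", "cx", "cy" (pixels), "k1" (the pictures are not rectified: a ray, as slopes to the right and down, at radius r is drawn at 1 + k1 r^2 times it, then the intrinsics apply), "world_from_camera" (4x4, takes a point from camera to world coordinates); the wrist camera has in their place "hand_eye" (4x4, takes a point from camera to tool coordinates, whose origin is the TCP and whose axes are the flange's). Camera axes: x right, y down, z forward; pixel columns grow to the right and rows downward; lengths in m; the calibration is good to about 2 mm. A picture is of the moment at which its call begins: read the wrist's pose just before it.
- r.sign_off(): hands the job in; it is judged then, once.
The state is a dict: "t": time; "joints": joint angles; "joint_velocities": joint speeds; "tau": joint torques, N m; "tool_pos": TCP position; "orientation": TCP orientation; "contact_force": force on the tool from outside, world axes, zero at the start; "moment": the same for the moment, N m; "finger_gap": opening from 0.0 (shut) to 1.0 (fully open); "grip_force": force on a finger pad.
Only numpy, scipy, OpenCV 4.12 (cv2) and the standard library are available. Lean on these libraries where they do the work, as an engineer would, in place of code of your own. Each camera call takes 0.05 s, during which the arm holds its last target. There are 200 camera calls.

## Working session

There is one attempt and no reset: what is moved stays moved. The work goes in short steps, Python scripts to look and compute and a tool call to move; the robot and the scene stay as the last step left them, time stands still between calls to the robot, and variables do not carry over. Pictures are saved under pics/ and viewed, at most 14 in all, crops included, and the job is handed in when it is done.

Besides the shell and the picture viewer there is one more tool, called in YAML: its name, and indented under it one key for each argument. carry_out: Moves the arm, as the interface text tells. Its arguments: {"type":"object","properties":{"series":{"type":"array","items":{"type":"array"}},"grip":{"type":"number"},"newtons":{"type":"number"}},"required":["series"]}

```bash
mkdir -p pics; ls; python3 - <<'E'
from rig import r
import cv2,numpy as np,pickle
s=r.read_state();print({k:np.round(v,3) for k,v in s.items()}, r.pinch_z)
for n in ["scene","top"]:
    f=r.grab_frame(n);pickle.dump(f,open(f"pics/{n}0.pkl","wb"));cv2.imwrite(f"pics/{n}0.png",f["image"][:,:,::-1])
    print(n,f["fx"],f["k1"],np.round(f["world_from_camera"],3).tolist())
E
```

```text
pics
{'t': np.float64(0.0), 'joints': array([ 1.126,  0.3  ,  1.522, -0.   ,  1.321, -0.067]), 'joint_velocities': array([ 0.002, -0.001, -0.   ,  0.002,  0.   ,  0.   ]), 'tau': array([ 1.0000e-03, -5.3181e+01, -3.5274e+01,  7.1000e-02,  2.4000e-02,
       -0.0000e+00]), 'tool_pos': array([0.203, 0.511, 0.18 ]), 'orientation': array([-3.14 , -0.   ,  2.764]), 'contact_force': array([ 0.416,  0.47 , -0.88 ]), 'moment': array([ 0.018, -0.022, -0.002]), 'grip_force': np.float64(0.0), 'finger_gap': np.float64(1.0)} 0.0188
scene 531.0318690556172 -0.15757528148198593 [[-0.839, 0.364, -0.404, 1.066], [0.543, 0.536, -0.646, 0.704], [-0.019, -0.762, -0.648, 0.76], [0.0, 0.0, 0.0, 1.0]]
top 514.2142370562556 -0.03138240348846262 [[0.022, -0.989, 0.148, 0.438], [-1.0, -0.019, 0.025, -0.009], [-0.022, -0.149, -0.989, 1.222], [0.0, 0.0, 0.0, 1.0]]
```

View pics/top0.png

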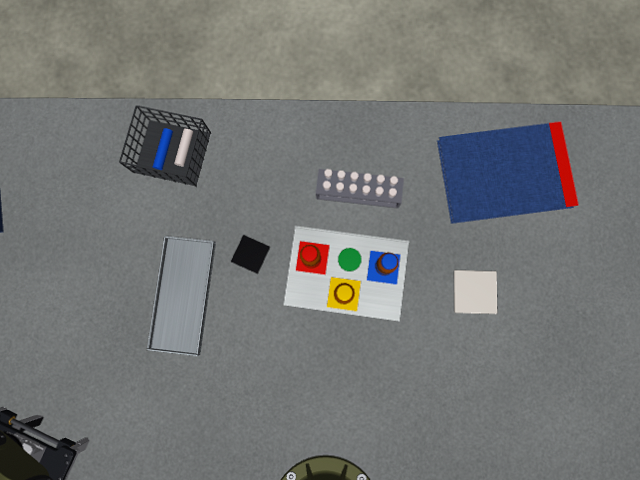

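View pics/scene0.png

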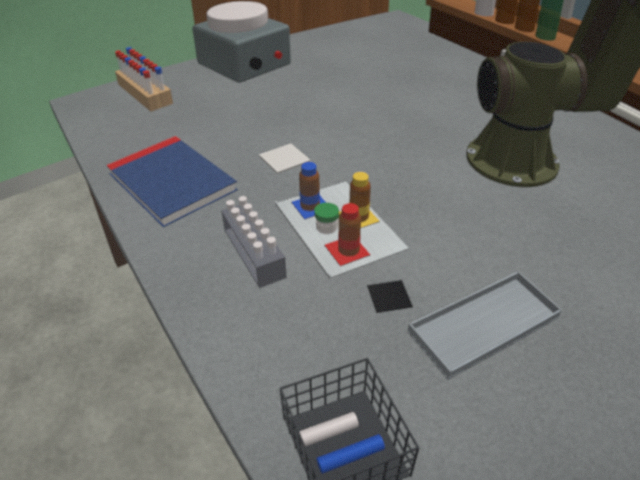

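```bash
cat > h.py <<'E'
from rig import r
import numpy as np,cv2,pickle
def cloud(f,W=None):
    W=f["world_from_camera"] if W is None else W
    v,u=np.mgrid[0:480,0:640].astype(float)
    K=np.array([[f["fx"],0,f["cx"]],[0,f["fy"],f["cy"]],[0,0,1]])
    p=cv2.undistortPoints(np.stack([u.ravel(),v.ravel()],1)[:,None],K,np.array([f["k1"],0,0,0.]))[:,0]
    d=np.c_[p,np.ones(len(p))]@W[:3,:3].T
    o=W[:3,3]
    P=o+d*f["depth"].reshape(-1,1)
    return o,d.reshape(480,640,3),P.reshape(480,640,3)
def onplane(o,d,z): return o+d*((z-o[2])/d[...,2])[...,None]
def masks(im):
    H=cv2.cvtColor(im,cv2.COLOR_RGB2HSV).astype(int);h,s,v=H[...,0],H[...,1],H[...,2]
    b=(s>150)&(v>90)
    return dict(red=b&((h<5)|(h>174)),blue=b&(h>105)&(h<125),yellow=b&(h>20)&(h<32)&(v>180),green=b&(h>55)&(h<85))
E
python3 - <<'E'
from h import *
f=pickle.load(open("pics/top0.pkl","rb"));o,d,P=cloud(f);m=masks(f["image"])
z=P[...,2]; roi=np.zeros((480,640),bool); roi[225:325,280:412]=1
def rect(mk,zp,n):
    mk=cv2.morphologyEx(mk.astype(np.uint8),cv2.MORPH_OPEN,np.ones((3,3)))>0
    q=onplane(o,d,zp)[mk][:,:2]
    c,wh,a=cv2.minAreaRect((q*1000).astype(np.float32)); print(n,mk.sum(),np.round(c,1),np.round(wh,1),round(a,1))
for k in ["red","blue","yellow"]:
    cap=m[k]&roi&(z>.1); q=onplane(o,d,.118)[cap]; print(k,"cap",cap.sum(),np.round((q.min(0)+q.max(0))/2,4),np.median(z[cap]).round(3), np.round(np.ptp(q,0),3))
    rect(m[k]&roi&(z<.02),.008,k)
g=m["green"]&roi&(z>.04);q=onplane(o,d,.054)[g];print("jar",np.round((q.min(0)+q.max(0))/2,4),np.round(np.ptp(q,0),3),np.median(z[g]))
im=f["image"].astype(int)
t=np.zeros_like(roi);t[255:330,440:512]=1;rect(t&(im.min(2)>185),.008,"tile")
t=np.zeros_like(roi);t[225:365,140:225]=1;rect(t&(z>.013)&(z<.04),.024,"tray")
q=P[160:210,305:410];q=q[(q[...,2]>.03)];print("rack",q.min(0),q.max(0))
E
```

```text
red cap 185 [0.5662 0.0524 0.118 ] 0.117 [0.053 0.043 0.   ]
red 423 [573.9  44.5] [69.9 69.5] 83.4
blue cap 189 [ 0.5568 -0.1252  0.118 ] 0.116 [0.031 0.032 0.   ]
blue 445 [ 554.4 -124.1] [70.  69.4] 83.4
yellow cap 183 [ 0.4779 -0.038   0.118 ] 0.117 [0.047 0.045 0.   ]
yellow 518 [489.7 -31.3] [70.2 69.9] 83.4
jar [ 0.5665 -0.0421  0.054 ] [0.051 0.05  0.   ] 0.05280535423661048
tile 1719 [ 500.1 -340.9] [96.3 96.2] 89.2
tray 449 [474.6 349.6] [123.6 249.2] 84.6
rack [ 0.43802853 -0.16504404  0.03130484] [0.77725513 0.03746396 1.22214892]
```

carry_out:
  series:
    - [[0,0,0],[0,0,5.85]]
    - [[0,0,0],[0,0,5.85]]
    - [[0,0,0],[0,0,5.85]]
    - [[0,0,0],[0,0,5.85]]
    - [[0,0,0],[0,0,0]]
    - [[0,0,0],[0,0,0]]
    - [[0,0,0],[0,0,0]]
    - [[0,0,0],[0,0,0]]
  grip: 0.75

```text
t: 0.77
tool_pos: [0.2029, 0.5112, 0.1801]
orientation: [-3.141, 0.0, 2.358]
contact_force: [0.3, 0.2, 0.4]
finger_gap: 0.749
grip_force: 0.0
```

```bash
python3 - <<'E'
from h import *
f=pickle.load(open("pics/top0.pkl","rb"));o,d,P=cloud(f);m=masks(f["image"]);z=P[...,2]
for k in ["red","blue","yellow"]:
    q=onplane(o,d,.118)
    mk=m[k].copy();mk[:225]=0;mk[325:]=0;mk[:,:280]=0;mk[:,412:]=0;mk&=(z>.1)
    n,l,st,c=cv2.connectedComponentsWithStats(cv2.erode(mk.astype(np.uint8),np.ones((2,2))));i=1+np.argmax(st[1:,4]);w=q[l==i][:,:2]
    a=w.copy();print(k,n,len(w),np.median(w,0).round(4),w.mean(0).round(4),st[i],(w.min(0)+w.max(0))/2)
q=onplane(o,d,.024)
for u,v in [(165,237),(214,240),(199,355),(149,349)]: print(q[v,u,:2].round(4))
im=f["image"]
a=cv2.resize(im[222:368,140:260],None,fx=4,fy=4,interpolation=cv2.INTER_CUBIC)
b=cv2.resize(im[232:322,284:410],None,fx=3,fy=3,interpolation=cv2.INTER_CUBIC)
c=np.zeros((590,800,3),np.uint8);c[:584,:480]=a[:584];c[:270,480:]=b[:270,:320];cv2.imwrite("pics/crop.png",c[:,:,::-1])
E
```

```text
red 2 153 [0.5687 0.0444] [0.5689 0.0447] [303 247  14  15 153] [0.56867306 0.04530934]
blue 2 159 [ 0.5548 -0.1263] [ 0.5554 -0.1271] [383 255  14  14 159] [ 0.55572728 -0.12735702]
yellow 2 152 [ 0.486  -0.0325] [ 0.4856 -0.0318] [338 287  14  14 152] [ 0.48520485 -0.03165523]
[0.6136 0.3953]
[0.6087 0.2773]
[0.3411 0.2981]
[0.3514 0.4155]
```

View pics/crop.png

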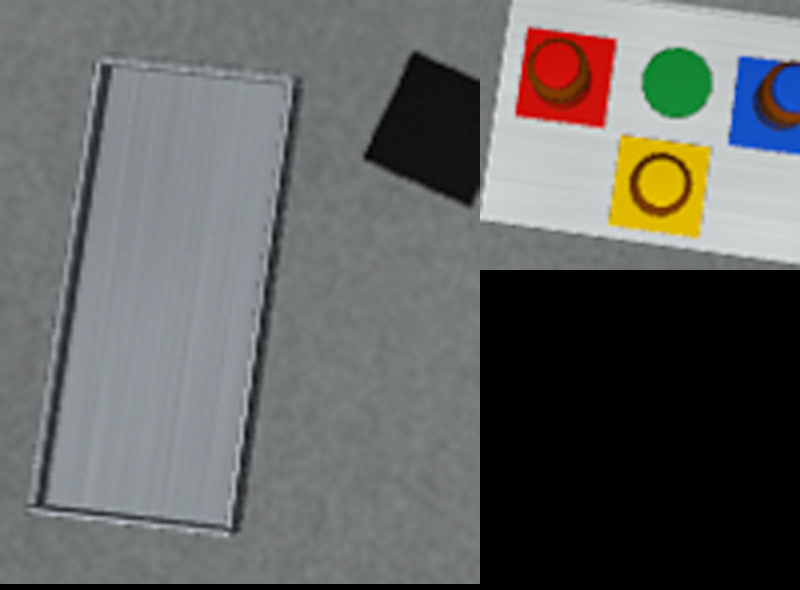

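carry_out:
  series:
    - [[-3.68,-0.44,0],[0,0,0]]
    - [[-3.68,-0.44,0],[0,0,0]]
    - [[-3.68,-0.44,0],[0,0,0]]
    - [[-3.68,-0.44,0],[0,0,0]]
    - [[-3.68,-0.44,0],[0,0,0]]
    - [[-3.68,-0.44,0],[0,0,0]]
    - [[-3.68,-0.44,0],[0,0,0]]
    - [[-3.68,-0.44,0],[0,0,0]]

```text
t: 1.43
tool_pos: [0.3868, 0.2764, 0.1804]
orientation: [3.141, 0.0, 2.357]
contact_force: [-0.1, 0.2, -0.5]
finger_gap: 0.747
grip_force: 0.0
```

carry_out:
  series:
    - [[-4.1,-0.5,0],[0,0,0]]
    - [[-4.1,-0.5,0],[0,0,0]]
    - [[-4.1,-0.5,0],[0,0,0]]
    - [[-4.1,-0.5,0],[0,0,0]]
    - [[-4.1,-0.5,0],[0,0,0]]
    - [[-4.1,-0.5,0],[0,0,0]]
    - [[-3.0,-0.4,0],[0,0,0]]
    - [[-1.8,-0.2,0],[0,0,0]]

```text
t: 2.1
tool_pos: [0.5696, 0.0415, 0.1798]
orientation: [-3.141, 0.0, 2.355]
contact_force: [-0.6, 0.0, -0.5]
finger_gap: 0.749
grip_force: 0.0
```

```bash
python3 - <<'E'
from h import *
s=r.read_state();f=r.grab_frame("wrist");print(s["tool_pos"],s["orientation"])
pickle.dump((s,f),open("pics/w1.pkl","wb"));cv2.imwrite("pics/w1.png",f["image"][:,:,::-1])
E
```

```text
[0.56958333 0.04154487 0.17981799] [-3.14128586e+00  1.16043778e-04  2.35496136e+00]
```

View pics/w1.png

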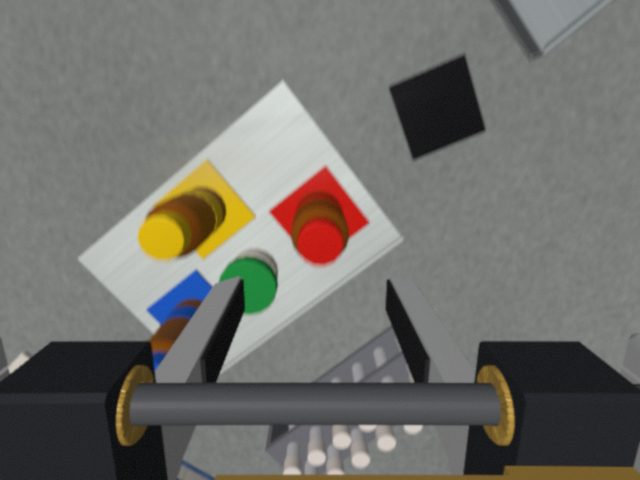

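```bash
cat >> h.py <<'E'
def wristW(s,f):
    from scipy.spatial.transform import Rotation as R
    T=np.eye(4);T[:3,:3]=R.from_euler("xyz",s["orientation"]).as_matrix();T[:3,3]=s["tool_pos"];return T@f["hand_eye"]
E
python3 - <<'E'
from h import *
s,f=pickle.load(open("pics/w1.pkl","rb"));o,d,P=cloud(f,wristW(s,f));m=masks(f["image"])
def at(u,v,z): return onplane(o,d,z)[v,u,:2].round(4)
print("caps r,y",at(320,241,.118),at(163,237,.118),"jar",at(249,285,.054))
print("depth z",P[241,320],P[237,163],P[285,249])
print("sq red",(at(270,212,.008)+at(369,221,.008))/2,"yellow",(at(208,160,.008)+at(205,258,.008))/2, at(208,160,.008),at(255,216,.008),at(205,258,.008))
E
```

```text
caps r,y [0.5695 0.0457] [ 0.4886 -0.0305] jar [ 0.5665 -0.0414]
depth z [0.56974434 0.04549558 0.1168619 ] [ 0.48853523 -0.03097141  0.11702893] [ 0.56655646 -0.04165232  0.05346862]
sq red [0.5745  0.04235] yellow [ 0.49145 -0.032  ] [0.4606 0.0063] [ 0.5288 -0.0023] [ 0.5223 -0.0703]
```

carry_out:
  series:
    - [[0.3,0.3,2.5],[0,0,0]]
    - [[0,0,2.5],[0,0,0]]
    - [[0,0,2.5],[0,0,0]]
    - [[0,0,2.2],[0,0,0]]
    - [[0,0,1.8],[0,0,0]]
    - [[0,0,1.2],[0,0,0]]
    - [[0,0,0.6],[0,0,0]]
    - [[0,0,0.3],[0,0,0]]

```text
t: 2.82
tool_pos: [0.5681, 0.0489, 0.0437]
orientation: [-3.141, -0.0, 2.356]
contact_force: [0.6, 0.4, 0.1]
finger_gap: 0.747
grip_force: 0.0
```

carry_out:
  series:
    - [[0,0,0],[0,0,0]]
    - [[0,0,0],[0,0,0]]
    - [[0,0,0],[0,0,0]]
    - [[0,0,0],[0,0,0]]
    - [[0,0,0],[0,0,0]]
    - [[0,0,0],[0,0,0]]
    - [[0,0,0],[0,0,0]]
    - [[0,0,0],[0,0,0]]
  grip: 0
  newtons: 25

```text
t: 3.48
tool_pos: [0.5686, 0.0487, 0.0448]
orientation: [3.141, 0.001, 2.355]
contact_force: [-1.2, -1.3, 5.6]
finger_gap: 0.487
grip_force: 25.0
```

carry_out:
  series:
    - [[0,0,-0.6],[0,0,0]]
    - [[0,0,-1.5],[0,0,0]]
    - [[0,0,-2.2],[0,0,0]]
    - [[1,0.92,-2.2],[0,0,0]]
    - [[2,1.85,-1.5],[0,0,0]]
    - [[2.7,2.5,-1],[0,0,0]]
    - [[2.7,2.5,-0.5],[0,0,0]]
    - [[2.7,2.5,0],[0,0,0]]

```text
t: 4.15
tool_pos: [0.5625, 0.2015, 0.1407]
orientation: [3.14, 0.001, 2.355]
contact_force: [0.9, -0.1, -2.7]
finger_gap: 0.483
grip_force: 25.0
```

carry_out:
  series:
    - [[2.7,2.5,0],[0,0,0]]
    - [[2.7,2.5,0],[0,0,0]]
    - [[2.2,2.05,0],[0,0,0]]
    - [[1.5,1.4,0.5],[0,0,0]]
    - [[0.8,0.75,1.5],[0,0,0]]
    - [[0.4,0.34,1.5],[0,0,0]]
    - [[0.13,0.1,1.5],[0,0,0]]
    - [[0,0,1],[0,0,0]]

```text
t: 4.82
tool_pos: [0.5561, 0.3411, 0.0762]
orientation: [-3.138, -0.001, 2.356]
contact_force: [-0.1, -0.7, -3.6]
finger_gap: 0.485
grip_force: 25.0
```

carry_out:
  series:
    - [[0,0,1],[0,0,0]]
    - [[0,0,0.9],[0,0,0]]
    - [[0,0,0.6],[0,0,0]]
    - [[0,0,0.4],[0,0,0]]
    - [[0,0,0.2],[0,0,0]]
    - [[0,0,0.1],[0,0,0]]
    - [[0,0,0.1],[0,0,0]]
    - [[0,0,0],[0,0,0]]

```text
t: 5.48
tool_pos: [0.5572, 0.3418, 0.0464]
orientation: [3.141, 0.0, 2.355]
contact_force: [0.4, 0.5, -3.4]
finger_gap: 0.486
grip_force: 25.0
```

carry_out:
  series:
    - [[0,0,0.2],[0,0,0]]
    - [[0,0,0.1],[0,0,0]]
    - [[0,0,0.1],[0,0,0]]
    - [[0,0,0.1],[0,0,0]]
    - [[0,0,0.05],[0,0,0]]
    - [[0,0,0],[0,0,0]]
    - [[0,0,0],[0,0,0]]
    - [[0,0,0],[0,0,0]]

```text
t: 6.15
tool_pos: [0.5571, 0.3418, 0.0409]
orientation: [3.141, 0.0, 2.355]
contact_force: [-1.6, -0.5, 1.6]
finger_gap: 0.486
grip_force: 25.0
```

carry_out:
  series:
    - [[0,0,0],[0,0,0]]
    - [[0,0,0],[0,0,0]]
    - [[0,0,0],[0,0,0]]
    - [[0,0,0],[0,0,0]]
    - [[0,0,-1.5],[0,0,0]]
    - [[0,0,-3],[0,0,0]]
    - [[0,0,-3],[0,0,0]]
    - [[0,0,-2.5],[0,0,0]]
  grip: 0.75

```text
t: 6.82
tool_pos: [0.5572, 0.3419, 0.1427]
orientation: [3.141, 0.0, 2.355]
contact_force: [0.2, 0.1, 0.4]
finger_gap: 0.749
grip_force: 0.0
```

carry_out:
  series:
    - [[-1.2,-1.75,-1.5],[0,0,0]]
    - [[-2.2,-3.2,-1.5],[0,0,0]]
    - [[-2.3,-3.35,-1],[0,0,0]]
    - [[-2.3,-3.35,0],[0,0,0]]
    - [[-2.3,-3.35,0],[0,0,0]]
    - [[-2.3,-3.35,0],[0,0,0]]
    - [[-2.3,-3.35,0],[0,0,0]]
    - [[-2.3,-3.35,0],[0,0,0]]

```text
t: 7.48
tool_pos: [0.5006, 0.0416, 0.1808]
orientation: [3.141, 0.0, 2.356]
contact_force: [0.7, 0.3, -0.2]
finger_gap: 0.753
grip_force: 0.0
```

carry_out:
  series:
    - [[-1.9,-2.8,0],[0,0,0]]
    - [[-1.3,-1.9,0],[0,0,0]]
    - [[-0.7,-1.1,0],[0,0,0]]
    - [[-0.3,-0.4,1],[0,0,0]]
    - [[0,0,1.2],[0,0,0]]
    - [[0,0,1.2],[0,0,0]]
    - [[0,0,0.6],[0,0,0]]
    - [[0,0,0],[0,0,0]]

```text
t: 8.15
tool_pos: [0.4865, -0.0297, 0.139]
orientation: [-3.14, -0.002, 2.356]
contact_force: [1.0, 0.4, 0.2]
finger_gap: 0.748
grip_force: 0.0
```

```bash
python3 - <<'E'
from h import *
s=r.read_state();f=r.grab_frame("top");print(s["tool_pos"],s["contact_force"])
pickle.dump(f,open("pics/top1.pkl","wb"))
cv2.imwrite("pics/t1.png",cv2.resize(f["image"][200:370,130:420],None,fx=2.5,fy=2.5)[:,:,::-1])
E
```

```text
[ 0.48648491 -0.02968929  0.13898194] [0.96247492 0.42827065 0.22495537]
```

View pics/t1.png

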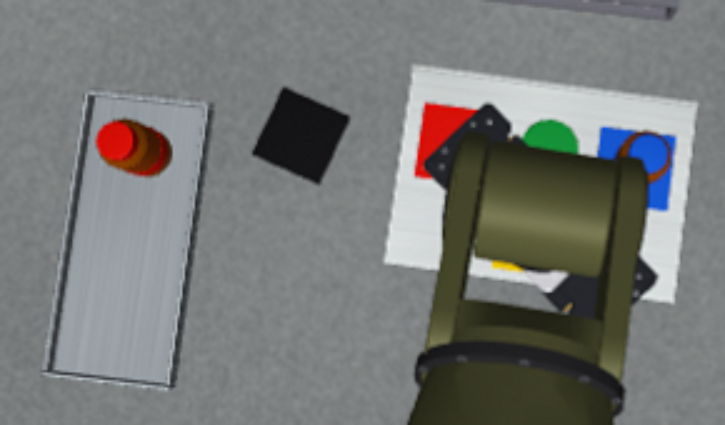

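carry_out:
  series:
    - [[-0.16,0,1.5],[0,0,0]]
    - [[0,0,2],[0,0,0]]
    - [[0,0,2],[0,0,0]]
    - [[0,0,1.6],[0,0,0]]
    - [[0,0,1.2],[0,0,0]]
    - [[0,0,0.7],[0,0,0]]
    - [[0,0,0.4],[0,0,0]]
    - [[0,0,0.1],[0,0,0]]

```text
t: 8.87
tool_pos: [0.4884, -0.0313, 0.0456]
orientation: [3.142, 0.0, 2.356]
contact_force: [0.3, 0.6, 0.4]
finger_gap: 0.752
grip_force: 0.0
```

carry_out:
  series:
    - [[0,0,0],[0,0,0]]
    - [[0,0,0],[0,0,0]]
    - [[0,0,0],[0,0,0]]
    - [[0,0,0],[0,0,0]]
    - [[0,0,0],[0,0,0]]
    - [[0,0,0],[0,0,0]]
    - [[0,0,0],[0,0,0]]
    - [[0,0,0],[0,0,0]]
  grip: 0
  newtons: 25

```text
t: 9.53
tool_pos: [0.4885, -0.0315, 0.046]
orientation: [3.141, 0.001, 2.355]
contact_force: [-0.6, -1.6, 5.3]
finger_gap: 0.485
grip_force: 25.0
```

carry_out:
  series:
    - [[0,0,-0.6],[0,0,0]]
    - [[0,0,-1.5],[0,0,0]]
    - [[0,0,-2.2],[0,0,0]]
    - [[1,0.95,-2.2],[0,0,0]]
    - [[2.2,2.1,-1.5],[0,0,0]]
    - [[2.9,2.77,-1],[0,0,0]]
    - [[2.9,2.77,-0.5],[0,0,0]]
    - [[2.9,2.77,0],[0,0,0]]

```text
t: 10.2
tool_pos: [0.4845, 0.1348, 0.1422]
orientation: [3.14, 0.001, 2.355]
contact_force: [1.1, -0.1, -1.8]
finger_gap: 0.483
grip_force: 25.0
```

carry_out:
  series:
    - [[2.9,2.77,0],[0,0,0]]
    - [[2.9,2.77,0],[0,0,0]]
    - [[2.9,2.77,0],[0,0,0]]
    - [[2.9,2.77,0],[0,0,0]]
    - [[2,1.9,0.5],[0,0,0]]
    - [[1.1,1.06,1],[0,0,0]]
    - [[0.5,0.5,1.5],[0,0,0]]
    - [[0.2,0.2,1.5],[0,0,0]]

```text
t: 10.87
tool_pos: [0.4795, 0.3476, 0.0949]
orientation: [-3.141, -0.0, 2.357]
contact_force: [0.7, -0.9, -2.8]
finger_gap: 0.484
grip_force: 25.0
```

carry_out:
  series:
    - [[0,0,1.4],[0,0,0]]
    - [[0,0,1.3],[0,0,0]]
    - [[0,0,0.9],[0,0,0]]
    - [[0,0,0.6],[0,0,0]]
    - [[0,0,0.3],[0,0,0]]
    - [[0,0,0.1],[0,0,0]]
    - [[0,0,0],[0,0,0]]
    - [[0,0,0],[0,0,0]]

```text
t: 11.53
tool_pos: [0.4803, 0.3463, 0.0502]
orientation: [3.141, 0.0, 2.355]
contact_force: [0.3, -0.2, -1.7]
finger_gap: 0.48
grip_force: 25.0
```

carry_out:
  series:
    - [[0,0,0.3],[0,0,0]]
    - [[0,0,0.2],[0,0,0]]
    - [[0,0,0.1],[0,0,0]]
    - [[0,0,0.1],[0,0,0]]
    - [[0,0,0.1],[0,0,0]]
    - [[0,0,0.03],[0,0,0]]
    - [[0,0,0],[0,0,0]]
    - [[0,0,0],[0,0,0]]

```text
t: 12.2
tool_pos: [0.4801, 0.3462, 0.0421]
orientation: [3.141, 0.0, 2.355]
contact_force: [-3.2, -3.0, 6.4]
finger_gap: 0.484
grip_force: 25.0
```

carry_out:
  series:
    - [[0,0,0],[0,0,0]]
    - [[0,0,0],[0,0,0]]
    - [[0,0,0],[0,0,0]]
    - [[0,0,0],[0,0,0]]
    - [[0,0,-1.5],[0,0,0]]
    - [[0,0,-3],[0,0,0]]
    - [[0,0,-3],[0,0,0]]
    - [[0,0,-2.5],[0,0,0]]
  grip: 0.75

```text
t: 12.87
tool_pos: [0.4802, 0.3463, 0.1433]
orientation: [3.141, 0.0, 2.355]
contact_force: [0.5, 0.2, 1.0]
finger_gap: 0.747
grip_force: 0.0
```

carry_out:
  series:
    - [[-1.2,-0.87,-1.5],[0,0,0]]
    - [[-2.4,-1.74,-1.5],[0,0,0]]
    - [[-3.2,-2.32,-1],[0,0,0]]
    - [[-3.2,-2.32,0],[0,0,0]]
    - [[-3.2,-2.32,0],[0,0,0]]
    - [[-3.2,-2.32,0],[0,0,0]]
    - [[-3.2,-2.32,0],[0,0,0]]
    - [[-3.2,-2.32,0],[0,0,0]]

```text
t: 13.53
tool_pos: [0.5241, 0.0662, 0.1815]
orientation: [3.141, 0.0, 2.356]
contact_force: [0.7, 0.9, 0.1]
finger_gap: 0.752
grip_force: 0.0
```

carry_out:
  series:
    - [[-3.2,-2.32,0],[0,0,0]]
    - [[-3.2,-2.32,0],[0,0,0]]
    - [[-3.2,-2.32,0],[0,0,0]]
    - [[-2.7,-1.96,0],[0,0,0]]
    - [[-1.9,-1.38,0],[0,0,0]]
    - [[-1.1,-0.8,0],[0,0,0]]
    - [[-0.5,-0.36,0],[0,0,0]]
    - [[-0.2,-0.15,0],[0,0,0]]

```text
t: 14.2
tool_pos: [0.5551, -0.1274, 0.1811]
orientation: [-3.142, -0.0, 2.355]
contact_force: [0.1, 0.6, -0.6]
finger_gap: 0.75
grip_force: 0.0
```

```bash
python3 - <<'E'
from h import *
s=r.read_state();f=r.grab_frame("wrist");print(s["tool_pos"],s["orientation"])
pickle.dump((s,f),open("pics/w2.pkl","wb"));cv2.imwrite("pics/w2.png",f["image"][:,:,::-1])
E
```

```text
[ 0.55506934 -0.12735129  0.18114056] [-3.14156503e+00 -2.88437545e-04  2.35487780e+00]
```

View pics/w2.png

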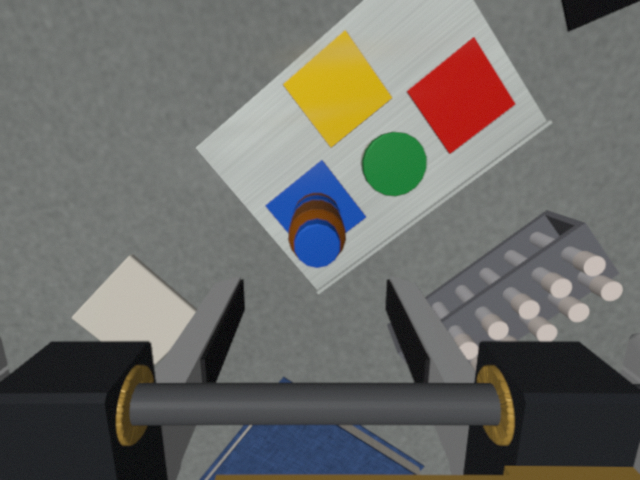

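```bash
python3 - <<'E'
from h import *
s,f=pickle.load(open("pics/w2.pkl","rb"));o,d,P=cloud(f,wristW(s,f));m=masks(f["image"])
def at(u,v,z): return onplane(o,d,z)[v,u,:2]
print("cap",at(317,243,.118),"jar",at(394,164,.054))
print("yel",np.mean([at(u,v,.008) for u,v in [(346,31),(391,98),(331,146),(284,87)]],0))
print("red",np.mean([at(u,v,.008) for u,v in [(476,38),(515,103),(450,153),(408,93)]],0))
print("blue",(at(266,207,.008)+at(366,215,.008))/2)
g=m["green"]&(P[...,2]>.04);q=onplane(o,d,.054)[g];print("jar",(q.min(0)+q.max(0))/2)
E
```

```text
cap [ 0.55479319 -0.12596974] jar [ 0.56519646 -0.04436456]
yel [ 0.48995612 -0.03297571]
red [0.57420164 0.04288849]
blue [ 0.55377335 -0.12518194]
jar [ 0.56530098 -0.04416918  0.054     ]
```

carry_out:
  series:
    - [[0,0,2.5],[0,0,0]]
    - [[0,0,2.5],[0,0,0]]
    - [[0,0,2.5],[0,0,0]]
    - [[0,0,2.2],[0,0,0]]
    - [[0,0,1.8],[0,0,0]]
    - [[0,0,1.2],[0,0,0]]
    - [[0,0,0.6],[0,0,0]]
    - [[0,0,0.3],[0,0,0]]

```text
t: 14.92
tool_pos: [0.555, -0.1264, 0.045]
orientation: [-3.141, -0.0, 2.356]
contact_force: [0.4, 0.6, 0.4]
finger_gap: 0.75
grip_force: 0.0
```

carry_out:
  series:
    - [[0,0,0],[0,0,0]]
    - [[0,0,0],[0,0,0]]
    - [[0,0,0],[0,0,0]]
    - [[0,0,0],[0,0,0]]
    - [[0,0,0],[0,0,0]]
    - [[0,0,0],[0,0,0]]
    - [[0,0,0],[0,0,0]]
    - [[0,0,0],[0,0,0]]
  grip: 0
  newtons: 25

```text
t: 15.58
tool_pos: [0.5555, -0.1273, 0.046]
orientation: [3.141, 0.001, 2.355]
contact_force: [0.8, 0.6, 5.5]
finger_gap: 0.488
grip_force: 25.0
```

carry_out:
  series:
    - [[0,0,-0.6],[0,0,0]]
    - [[0,0,-1.5],[0,0,0]]
    - [[0,0,-2.2],[0,0,0]]
    - [[1,0.5,-2.2],[0,0,0]]
    - [[2.2,1.1,-2],[0,0,0]]
    - [[3.2,1.63,-2],[0,0,0]]
    - [[3.3,1.68,-1.5],[0,0,0]]
    - [[3.3,1.68,-0.5],[0,0,0]]

```text
t: 16.25
tool_pos: [0.5095, 0.0124, 0.1726]
orientation: [3.14, 0.002, 2.355]
contact_force: [0.2, 0.3, -0.9]
finger_gap: 0.487
grip_force: 25.0
```

carry_out:
  series:
    - [[3.3,1.68,0],[0,0,0]]
    - [[3.3,1.68,0],[0,0,0]]
    - [[3.3,1.68,0],[0,0,0]]
    - [[3.3,1.68,0],[0,0,0]]
    - [[3.3,1.68,0],[0,0,0]]
    - [[3.3,1.68,0],[0,0,0]]
    - [[3.3,1.68,0],[0,0,0]]
    - [[2.6,1.32,0],[0,0,0]]

```text
t: 16.92
tool_pos: [0.4194, 0.2876, 0.1704]
orientation: [-3.141, -0.0, 2.356]
contact_force: [1.0, 0.1, -1.8]
finger_gap: 0.484
grip_force: 25.0
```

carry_out:
  series:
    - [[2.2,1.13,0],[0,0,0]]
    - [[1.6,0.82,0],[0,0,0]]
    - [[1.1,0.56,0],[0,0,0]]
    - [[0.7,0.36,0.5],[0,0,0]]
    - [[0.4,0.2,1],[0,0,0]]
    - [[0.2,0.1,1.5],[0,0,0]]
    - [[0.04,0.03,2],[0,0,0]]
    - [[0,0,1],[0,0,0]]

```text
t: 17.58
tool_pos: [0.3988, 0.3511, 0.1074]
orientation: [-3.138, -0.0, 2.355]
contact_force: [-0.1, 0.1, -2.3]
finger_gap: 0.482
grip_force: 25.0
```

carry_out:
  series:
    - [[0,0,1.4],[0,0,0]]
    - [[0,0,1.4],[0,0,0]]
    - [[0,0,1.2],[0,0,0]]
    - [[0,0,0.8],[0,0,0]]
    - [[0,0,0.5],[0,0,0]]
    - [[0,0,0.3],[0,0,0]]
    - [[0,0,0],[0,0,0]]
    - [[0,0,0],[0,0,0]]

```text
t: 18.25
tool_pos: [0.3996, 0.3525, 0.0547]
orientation: [3.141, 0.0, 2.355]
contact_force: [0.2, -0.1, -2.6]
finger_gap: 0.485
grip_force: 25.0
```

carry_out:
  series:
    - [[0,0,0.4],[0,0,0]]
    - [[0,0,0.3],[0,0,0]]
    - [[0,0,0.2],[0,0,0]]
    - [[0,0,0.1],[0,0,0]]
    - [[0,0,0.1],[0,0,0]]
    - [[0,0,0.1],[0,0,0]]
    - [[0,0,0.08],[0,0,0]]
    - [[0,0,0],[0,0,0]]

```text
t: 18.92
tool_pos: [0.3995, 0.3525, 0.042]
orientation: [3.141, 0.0, 2.355]
contact_force: [-1.0, -1.8, 3.4]
finger_gap: 0.483
grip_force: 24.9
```

carry_out:
  series:
    - [[0,0,0],[0,0,0]]
    - [[0,0,0],[0,0,0]]
    - [[0,0,0],[0,0,0]]
    - [[0,0,0],[0,0,0]]
    - [[0,0,-1.5],[0,0,0]]
    - [[0,0,-3],[0,0,0]]
    - [[0,0,-3],[0,0,0]]
    - [[0,0,-2.5],[0,0,0]]
  grip: 0.75

```text
t: 19.58
tool_pos: [0.3994, 0.3525, 0.1434]
orientation: [3.141, 0.0, 2.355]
contact_force: [-0.0, -0.3, -0.4]
finger_gap: 0.75
grip_force: 0.0
```

carry_out:
  series:
    - [[-1.2,-0.49,-1.5],[0,0,0]]
    - [[-2.4,-0.98,-1.5],[0,0,0]]
    - [[-3.2,-1.3,-1],[0,0,0]]
    - [[-3.2,-1.3,0],[0,0,0]]
    - [[-3.2,-1.3,0],[0,0,0]]
    - [[-3.2,-1.3,0],[0,0,0]]
    - [[-3.2,-1.3,0],[0,0,0]]
    - [[-3.2,-1.3,0],[0,0,0]]
  grip: 0.9

```text
t: 20.25
tool_pos: [0.4952, 0.1239, 0.1816]
orientation: [3.141, 0.0, 2.355]
contact_force: [0.7, 1.0, 0.8]
finger_gap: 0.904
grip_force: 0.0
```

carry_out:
  series:
    - [[-3.2,-1.3,0],[0,0,0]]
    - [[-3.2,-1.3,0],[0,0,0]]
    - [[-3.2,-1.3,0],[0,0,0]]
    - [[-2.9,-1.2,0],[0,0,0]]
    - [[-2.1,-0.9,0],[0,0,0]]
    - [[-1.3,-0.53,0],[0,0,0]]
    - [[-0.7,-0.28,0],[0,0,0]]
    - [[-0.33,-0.12,0],[0,0,0]]

```text
t: 20.92
tool_pos: [0.5655, -0.0436, 0.1813]
orientation: [-3.141, -0.0, 2.355]
contact_force: [-0.0, -0.2, 1.2]
finger_gap: 0.898
grip_force: 0.0
```

```bash
python3 - <<'E'
from h import *
s=r.read_state();f=r.grab_frame("wrist");print(s["tool_pos"],s["orientation"])
o,d,P=cloud(f,wristW(s,f));m=masks(f["image"])
g=m["green"]&(P[...,2]>.04);q=onplane(o,d,.054)[g];print("jar",(q.min(0)+q.max(0))/2,q.mean(0))
f=r.grab_frame("top");pickle.dump(f,open("pics/top2.pkl","wb"))
cv2.imwrite("pics/t2.png",cv2.resize(f["image"][200:370,130:420],None,fx=2.5,fy=2.5)[:,:,::-1])
E
```

```text
[ 0.56554766 -0.04357575  0.18132447] [-3.14145844e+00 -2.33921537e-04  2.35482386e+00]
jar [ 0.5654793  -0.04344614  0.054     ] [ 0.5650457  -0.04301543  0.054     ]
```

View pics/t2.png

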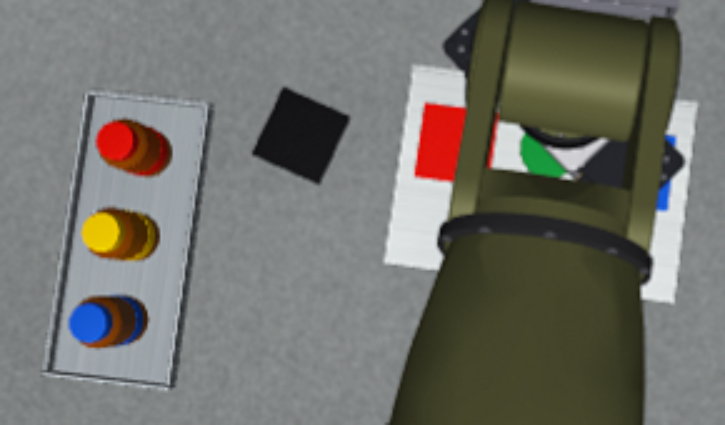

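carry_out:
  series:
    - [[0,0,2.5],[0,0,0]]
    - [[0,0,3],[0,0,0]]
    - [[0,0,3],[0,0,0]]
    - [[0,0,2.5],[0,0,0]]
    - [[0,0,2],[0,0,0]]
    - [[0,0,1.3],[0,0,0]]
    - [[0,0,0.7],[0,0,0]]
    - [[0,0,0.4],[0,0,0]]

```text
t: 21.68
tool_pos: [0.5651, -0.0422, 0.027]
orientation: [-3.141, -0.001, 2.357]
contact_force: [0.3, 0.4, -0.1]
finger_gap: 0.898
grip_force: 0.0
```

carry_out:
  series:
    - [[0,0,0],[0,0,0]]
    - [[0,0,0],[0,0,0]]
    - [[0,0,0],[0,0,0]]
    - [[0,0,0],[0,0,0]]
    - [[0,0,0],[0,0,0]]
    - [[0,0,0],[0,0,0]]
    - [[0,0,0],[0,0,0]]
    - [[0,0,0],[0,0,0]]
  grip: 0
  newtons: 15

```text
t: 22.35
tool_pos: [0.5655, -0.045, 0.0296]
orientation: [-3.14, 0.002, 2.356]
contact_force: [-15.4, -14.3, 29.8]
finger_gap: 0.391
grip_force: 16.7
```

carry_out:
  series:
    - [[0,0,-0.6],[0,0,0]]
    - [[0,0,-1.5],[0,0,0]]
    - [[0,0,-2.2],[0,0,0]]
    - [[-0.7,-1.1,-1.7],[0,0,0]]
    - [[-1.3,-2.04,-1],[0,0,0]]
    - [[-1.8,-2.82,-0.5],[0,0,0]]
    - [[-1.9,-2.97,0],[0,0,0]]
    - [[-1.9,-2.97,0],[0,0,0]]

```text
t: 23.02
tool_pos: [0.5346, -0.1824, 0.1032]
orientation: [3.141, 0.001, 2.356]
contact_force: [0.2, 0.1, 0.7]
finger_gap: 0.011
grip_force: 0.0
```

carry_out:
  series:
    - [[-1.9,-2.97,0],[0,0,0]]
    - [[-1.9,-2.97,0],[0,0,0]]
    - [[-1.8,-2.82,0],[0,0,0]]
    - [[-1.4,-2.19,0],[0,0,0]]
    - [[-0.9,-1.41,0.5],[0,0,0]]
    - [[-0.5,-0.78,1],[0,0,0]]
    - [[-0.3,-0.47,1.5],[0,0,0]]
    - [[-0.1,-0.15,1.5],[0,0,0]]

```text
t: 23.68
tool_pos: [0.4995, -0.3411, 0.0565]
orientation: [-3.142, 0.0, 2.355]
contact_force: [-0.3, -0.6, 0.2]
finger_gap: 0.008
grip_force: 0.0
```

carry_out:
  series:
    - [[0,0,0.8],[0,0,0]]
    - [[0,0,0.5],[0,0,0]]
    - [[0,0,0.2],[0,0,0]]
    - [[0,0,0],[0,0,0]]
    - [[0,0,0],[0,0,0]]
    - [[0,0,0],[0,0,0]]
    - [[0,0,0],[0,0,0]]
    - [[0,0,0],[0,0,0]]

```text
t: 24.35
tool_pos: [0.4999, -0.3407, 0.043]
orientation: [3.142, 0.001, 2.355]
contact_force: [-0.9, 1.0, 0.1]
finger_gap: 0.006
grip_force: 0.0
```

carry_out:
  series:
    - [[0,0,-1],[0,0,0]]
    - [[0,0,-2],[0,0,0]]
    - [[0,0,-3],[0,0,0]]
    - [[0,0,-3],[0,0,0]]
    - [[0,0,-3],[0,0,0]]
    - [[0,0,-2],[0,0,0]]
    - [[0,0,0],[0,0,0]]
    - [[0,0,0],[0,0,0]]
  grip: 0.9

```text
t: 25.02
tool_pos: [0.5, -0.3408, 0.184]
orientation: [3.141, 0.002, 2.355]
contact_force: [-0.1, -0.9, -0.9]
finger_gap: 0.536
grip_force: 0.0
```

```bash
python3 - <<'E'
from h import *
f=r.grab_frame("top");g=r.grab_frame("scene")
pickle.dump((f,g),open("pics/p3.pkl","wb"))
a=cv2.resize(f["image"][160:330,270:420],(450,510));b=cv2.resize(g["image"][150:290,210:420],(350*2,467))
cv2.imwrite("pics/t3.png",np.hstack([a[:467,:],b[:,150:500]])[:,:,::-1])
E
```

View pics/t3.png

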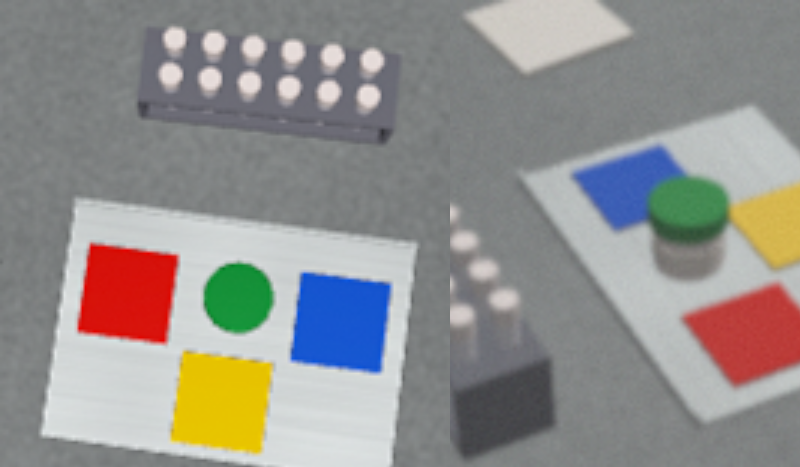

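```bash
python3 - <<'E'
from h import *
for n,f in [("before",pickle.load(open("pics/top0.pkl","rb"))),("after",pickle.load(open("pics/p3.pkl","rb"))[0])]:
    o,d,P=cloud(f);m=masks(f["image"])["green"].copy();m[:,:280]=0;m[:,412:]=0;m[:225]=0
    q=onplane(o,d,.054)[m];print(n,m.sum(),(q.min(0)+q.max(0))/2,q.mean(0),np.ptp(q,0),np.percentile(P[m][:,2],[5,50,95]))
for i,nm in enumerate(["scene0","p3"]):
    f=pickle.load(open(f"pics/{nm}.pkl","rb"));f=f if i==0 else f[1]
    o,d,P=cloud(f);m=masks(f["image"])["green"].copy();m[:190]=0;m[240:]=0;m[:,:300]=0;m[:,350:]=0
    print(nm,m.sum(),P[m].min(0),P[m].max(0),np.median(P[m],0))
E
```

```text
before 401 [ 0.56654681 -0.04207259  0.054     ] [ 0.56607949 -0.04263701  0.054     ] [0.05063464 0.05014803 0.        ] [0.04913283 0.05280535 0.05721526]
after 399 [ 0.56659151 -0.0419658   0.054     ] [ 0.56701153 -0.04191265  0.054     ] [0.05063305 0.05025752 0.        ] [0.04894375 0.05278861 0.05674983]Traceback (most recent call last):
  File "<stdin>", line 8, in <module>
    return umr_minimum(a, axis, None, out, keepdims, initial, where)
ValueError: zero-size array to reduction operation minimum which has no identity
```

```bash
cat > ft.py <<'E'
from h import *
s=r.read_state();f=r.grab_frame("wrist");pickle.dump((s,f),open("pics/ft_%.2f.pkl"%s["finger_gap"],"wb"))
o,d,P=cloud(f,np.array(f["hand_eye"]));v=f["depth"]>0
print("gap",s["finger_gap"],s["finger_gap"]*47,"mm half; cam",o)
for sg in (-1,1):
    q=P[v&(P[...,2]<.012)&(P[...,2]>-.09)&(sg*P[...,1]>.0)&(abs(P[...,0])<.03)&(abs(P[...,1])<.07)]*1000
    for a in range(-90,12,6):
        b=q[(q[:,2]>=a)&(q[:,2]<a+6)]
        if len(b)>3: print(sg,a,len(b),"x",b[:,0].min().round(1),b[:,0].max().round(1),"y",b[:,1].min().round(1),b[:,1].max().round(1))
E
python3 ft.py
```

```text
gap 0.6199371211439539 29.137044693765834 mm half; cam [ 0.07790922 -0.00085303 -0.20385963]
-1 -90 493 x -7.3 10.6 y -42.4 -29.7
-1 -84 471 x -8.0 10.5 y -42.2 -29.8
-1 -78 408 x -7.7 10.4 y -42.4 -29.9
-1 -72 365 x -8.4 10.6 y -42.4 -29.9
-1 -66 330 x -8.0 10.5 y -42.2 -29.9
-1 -60 292 x -7.5 10.5 y -42.3 -29.9
-1 -54 245 x -7.9 10.3 y -42.4 -30.0
-1 -48 245 x -8.0 10.3 y -42.1 -30.0
-1 -42 197 x -7.5 10.4 y -41.8 -30.0
-1 -36 186 x -8.0 10.1 y -41.7 -29.9
-1 -30 108 x -7.9 10.1 y -37.1 -29.9
1 -90 516 x -7.0 10.4 y 27.8 41.1
1 -84 467 x -8.4 10.3 y 27.7 40.2
1 -78 406 x -8.1 10.5 y 27.7 40.2
1 -72 362 x -8.2 10.2 y 27.9 40.4
1 -66 333 x -7.9 10.2 y 27.7 40.2
1 -60 286 x -8.1 10.2 y 27.8 40.1
1 -54 258 x -7.5 10.2 y 27.9 40.0
1 -48 229 x -8.1 10.0 y 27.8 39.8
1 -42 206 x -8.2 10.3 y 28.0 40.1
1 -36 187 x -7.9 10.0 y 27.9 39.9
1 -30 107 x -7.7 9.9 y 28.0 36.2
```

carry_out:
  series:
    - [[0,0,0],[0,0,0]]
    - [[0,0,0],[0,0,0]]
    - [[0,0,0],[0,0,0]]
    - [[0,0,0],[0,0,0]]
    - [[0,0,0],[0,0,0]]
    - [[0,0,0],[0,0,0]]
    - [[0,0,0],[0,0,0]]
    - [[0,0,0],[0,0,0]]
  grip: 0.57

```text
t: 25.83
tool_pos: [0.4997, -0.3406, 0.1825]
orientation: [3.142, 0.0, 2.355]
contact_force: [-0.6, 0.8, 0.4]
finger_gap: 0.568
grip_force: 0.0
```

```bash
python3 ft.py
```

```text
gap 0.5683555705708688 26.712711816830836 mm half; cam [ 0.07791013 -0.00085315 -0.20385984]
-1 -90 498 x -7.8 10.7 y -40.2 -27.4
-1 -84 453 x -7.8 10.4 y -39.9 -27.5
-1 -78 391 x -7.8 10.4 y -40.0 -27.4
-1 -72 347 x -8.0 10.4 y -40.1 -27.5
-1 -66 311 x -8.0 10.4 y -39.7 -27.6
-1 -60 279 x -8.0 10.4 y -39.8 -27.5
-1 -54 255 x -7.7 10.1 y -39.7 -27.5
-1 -48 229 x -7.8 10.2 y -39.6 -27.6
-1 -42 208 x -7.7 10.2 y -39.9 -27.6
-1 -36 164 x -7.4 10.1 y -39.4 -27.5
-1 -30 109 x -7.8 10.0 y -35.7 -27.6
1 -90 506 x -7.4 10.6 y 25.4 38.2
1 -84 442 x -8.4 10.4 y 25.4 37.9
1 -78 399 x -7.9 10.5 y 25.4 38.0
1 -72 343 x -8.4 10.3 y 25.4 37.9
1 -66 327 x -7.8 10.3 y 25.5 37.8
1 -60 278 x -8.1 10.2 y 25.5 37.9
1 -54 246 x -8.4 10.2 y 25.5 37.8
1 -48 235 x -8.1 10.2 y 25.6 37.7
1 -42 198 x -8.0 10.2 y 25.6 37.7
1 -36 177 x -7.9 10.1 y 25.5 37.6
1 -30 105 x -8.3 9.9 y 25.5 32.9
```

```bash
python3 - <<'E'
from h import *
for n in ["w1","ft_0.62","ft_0.57"]:
    s,f=pickle.load(open(f"pics/{n}.pkl","rb"));o,d,P=cloud(f,np.array(f["hand_eye"]))
    for sg in (-1,1):
        q=P[(f["depth"]>0)&(P[...,2]<.012)&(P[...,2]>-.06)&(sg*P[...,1]>0)&(abs(P[...,0])<.012)&(abs(P[...,1])<.06)]*1000
        print(n,s["finger_gap"].round(3),sg,len(q),"zmax",np.sort(q[:,2])[-5:].round(1))
E
```

```text
Traceback (most recent call last):
AttributeError: 'float' object has no attribute 'round'
```

```bash
python3 - <<'E'
from h import *
for n in ["w1","ft_0.62","ft_0.57"]:
    s,f=pickle.load(open(f"pics/{n}.pkl","rb"));o,d,P=cloud(f,np.array(f["hand_eye"]))
    for sg in (-1,1):
        q=P[(f["depth"]>0)&(P[...,2]<.012)&(P[...,2]>-.06)&(sg*P[...,1]>0)&(abs(P[...,0])<.012)&(abs(P[...,1])<.06)]*1000
        print(n,s["finger_gap"],sg,len(q),"zmax",np.sort(q[:,2])[-5:].round(1))
E
```

```text
w1 0.7494635089744132 -1 1390 zmax [-24.2 -24.2 -24.1 -23.8 -23.1]
w1 0.7494635089744132 1 1387 zmax [-24.4 -24.3 -24.3 -24.1 -24. ]
ft_0.62 0.6199371211439539 -1 1274 zmax [-24.8 -24.7 -24.4 -24.4 -24. ]
ft_0.62 0.6199371211439539 1 1273 zmax [-24.9 -24.8 -24.4 -24.3 -24.2]
ft_0.57 0.5683555705708688 -1 1245 zmax [-24.5 -24.3 -24.2 -24.1 -23.9]
ft_0.57 0.5683555705708688 1 1241 zmax [-24.6 -24.5 -24.4 -24.  -23.3]
```

carry_out:
  series:
    - [[0.8,1.26,0],[0,0,0]]
    - [[1.6,2.52,0],[0,0,0]]
    - [[2,3.15,0],[0,0,0]]
    - [[2,3.15,0],[0,0,0]]
    - [[2,3.15,0],[0,0,0]]
    - [[2,3.15,0],[0,0,0]]
    - [[2,3.15,0],[0,0,0]]
    - [[1.6,2.52,0],[0,0,0]]
  grip: 0.85

```text
t: 26.55
tool_pos: [0.5569, -0.0824, 0.1827]
orientation: [3.141, 0.0, 2.356]
contact_force: [0.3, 0.2, -0.3]
finger_gap: 0.849
grip_force: 0.0
```

carry_out:
  series:
    - [[1.1,1.73,0],[0,0,0]]
    - [[0.7,1.1,0],[0,0,0]]
    - [[0.4,0.63,0],[0,0,0]]
    - [[0.19,0.26,1.5],[0,0,0]]
    - [[0,0,2.5],[0,0,0]]
    - [[0,0,3],[0,0,0]]
    - [[0,0,2.5],[0,0,0]]
    - [[0,0,1.5],[0,0,0]]

```text
t: 27.22
tool_pos: [0.565, -0.043, 0.0697]
orientation: [-3.14, -0.002, 2.354]
contact_force: [0.8, 0.6, -0.5]
finger_gap: 0.85
grip_force: 0.0
```

carry_out:
  series:
    - [[0,0,1.5],[0,0,0]]
    - [[0,0,1.2],[0,0,0]]
    - [[0,0,0.9],[0,0,0]]
    - [[0,0,0.7],[0,0,0]]
    - [[0,0,0.5],[0,0,0]]
    - [[0,0,0.3],[0,0,0]]
    - [[0,0,0],[0,0,0]]
    - [[0,0,0],[0,0,0]]

```text
t: 27.88
tool_pos: [0.5665, -0.0426, 0.0219]
orientation: [3.141, 0.0, 2.355]
contact_force: [-0.1, 0.3, 0.3]
finger_gap: 0.85
grip_force: 0.0
```

carry_out:
  series:
    - [[0,0,0.4],[0,0,0]]
    - [[0,0,0.4],[0,0,0]]
    - [[0,0,0.3],[0,0,0]]
    - [[0,0,0.2],[0,0,0]]
    - [[0,0,0],[0,0,0]]
    - [[0,0,0],[0,0,0]]
    - [[0,0,0],[0,0,0]]
    - [[0,0,0],[0,0,0]]

```text
t: 28.55
tool_pos: [0.5664, -0.0425, 0.0087]
orientation: [3.141, 0.0, 2.355]
contact_force: [0.0, 0.0, 0.1]
finger_gap: 0.85
grip_force: 0.0
```

```bash
python3 - <<'E'
from h import *
print(r.read_state()["tool_pos"]);g=r.grab_frame("scene")
cv2.imwrite("pics/s4.png",cv2.resize(g["image"][140:270,250:410],None,fx=4,fy=4)[:,:,::-1])
E
```

```text
[ 0.56638014 -0.04250745  0.00865434]
```

View pics/s4.png

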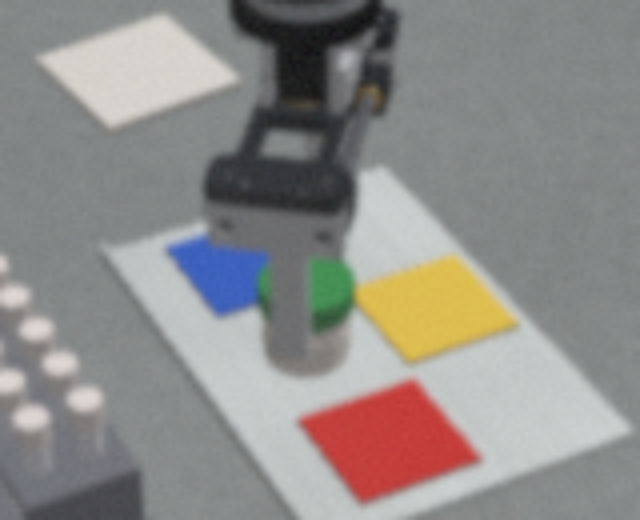

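```bash
python3 - <<'E'
from h import *
f=pickle.load(open("pics/scene0.pkl","rb"));W=np.linalg.inv(f["world_from_camera"])
K=np.array([[f["fx"],0,f["cx"]],[0,f["fy"],f["cy"]],[0,0,1]])
for z in (.009,.015,.021,.027,.033):
  for y in (.04,.0525):
    p=np.array([[.5664+.707*y,-.0425+.707*y,z]]);c=p@W[:3,:3].T+W[:3,3]
    u=cv2.projectPoints(c,np.zeros(3),np.zeros(3),K,np.array([f["k1"],0,0,0.]))[0].ravel();print(z,y,((u-[250,140])*4).round(0))
E
```

```text
0.009 0.04 [293. 389.]
0.009 0.0525 [288. 404.]
0.015 0.04 [293. 380.]
0.015 0.0525 [288. 395.]
0.021 0.04 [293. 372.]
0.021 0.0525 [288. 387.]
0.027 0.04 [293. 363.]
0.027 0.0525 [288. 378.]
0.033 0.04 [293. 355.]
0.033 0.0525 [288. 370.]
```

carry_out:
  series:
    - [[0,0,0.3],[0,0,0]]
    - [[0,0,0.2],[0,0,0]]
    - [[0,0,0],[0,0,0]]
    - [[0,0,0],[0,0,0]]
    - [[0,0,0],[0,0,0]]
    - [[0,0,0],[0,0,0]]
    - [[0,0,0],[0,0,0]]
    - [[0,0,0],[0,0,0]]
  grip: 0.65

```text
t: 29.27
tool_pos: [0.5663, -0.0425, 0.0036]
orientation: [3.142, 0.0, 2.355]
contact_force: [0.3, -0.3, 0.3]
finger_gap: 0.651
grip_force: 0.0
```

carry_out:
  series:
    - [[0,0,0],[0,0,0]]
    - [[0,0,0],[0,0,0]]
    - [[0,0,0],[0,0,0]]
    - [[0,0,0],[0,0,0]]
    - [[0,0,0],[0,0,0]]
    - [[0,0,0],[0,0,0]]
    - [[0,0,0],[0,0,0]]
    - [[0,0,0],[0,0,0]]
  grip: 0
  newtons: 15

```text
t: 29.93
tool_pos: [0.5663, -0.0425, 0.0036]
orientation: [3.141, 0.0, 2.355]
contact_force: [0.8, 0.2, 0.1]
finger_gap: 0.568
grip_force: 15.0
```

carry_out:
  series:
    - [[0,0,-0.4],[0,0,0]]
    - [[0,0,-1],[0,0,0]]
    - [[0,0,-1.5],[0,0,0]]
    - [[0,0,-1.5],[0,0,0]]
    - [[0,0,-1.5],[0,0,0]]
    - [[0,0,-0.8],[0,0,0]]
    - [[0,0,-0.3],[0,0,0]]
    - [[0,0,0],[0,0,0]]

```text
t: 30.6
tool_pos: [0.5665, -0.0425, 0.0742]
orientation: [3.141, 0.001, 2.355]
contact_force: [-0.8, 0.0, -1.0]
finger_gap: 0.57
grip_force: 15.0
```

carry_out:
  series:
    - [[-0.7,-1.1,0],[0,0,0]]
    - [[-1.4,-2.2,0],[0,0,0]]
    - [[-1.9,-2.98,0],[0,0,0]]
    - [[-2,-3.14,0],[0,0,0]]
    - [[-2,-3.14,0],[0,0,0]]
    - [[-2,-3.14,0],[0,0,0]]
    - [[-2,-3.14,0],[0,0,0]]
    - [[-1.7,-2.67,0],[0,0,0]]

```text
t: 31.27
tool_pos: [0.5091, -0.2941, 0.0725]
orientation: [-3.141, -0.001, 2.354]
contact_force: [0.7, 0.9, -0.1]
finger_gap: 0.571
grip_force: 15.0
```

carry_out:
  series:
    - [[-1.2,-1.89,0],[0,0,0]]
    - [[-0.8,-1.26,0],[0,0,0]]
    - [[-0.5,-0.79,0],[0,0,0]]
    - [[-0.22,-0.34,0.8],[0,0,0]]
    - [[0,0,1.5],[0,0,0]]
    - [[0,0,1.5],[0,0,0]]
    - [[0,0,1],[0,0,0]]
    - [[0,0,0.5],[0,0,0]]

```text
t: 31.93
tool_pos: [0.4994, -0.3396, 0.0185]
orientation: [-3.141, -0.003, 2.357]
contact_force: [1.0, 0.9, -1.1]
finger_gap: 0.571
grip_force: 15.0
```

carry_out:
  series:
    - [[0,0,0.3],[0,0,0]]
    - [[0,0,0.2],[0,0,0]]
    - [[0,0,0.1],[0,0,0]]
    - [[0,0,0],[0,0,0]]
    - [[0,0,0],[0,0,0]]
    - [[0,0,0],[0,0,0]]
    - [[0,0,0],[0,0,0]]
    - [[0,0,0],[0,0,0]]

```text
t: 32.6
tool_pos: [0.4998, -0.341, 0.0147]
orientation: [3.142, 0.0, 2.355]
contact_force: [-0.0, 0.6, -0.6]
finger_gap: 0.566
grip_force: 15.0
```

```bash
python3 - <<'E'
from h import *
s=r.read_state();print(s["tool_pos"])
f=r.grab_frame("wrist");cv2.imwrite("pics/w5.png",f["image"][:,:,::-1])
E
```

```text
[ 0.49983354 -0.341009    0.0147119 ]
```

View pics/w5.png

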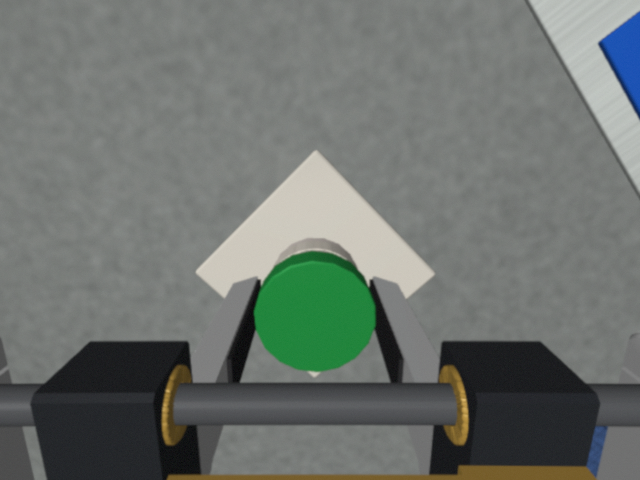

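carry_out:
  series:
    - [[0,0,0.2],[0,0,0]]
    - [[0,0,0.2],[0,0,0]]
    - [[0,0,0.1],[0,0,0]]
    - [[0,0,0.1],[0,0,0]]
    - [[0,0,0.1],[0,0,0]]
    - [[0,0,0],[0,0,0]]
    - [[0,0,0],[0,0,0]]
    - [[0,0,0],[0,0,0]]

```text
t: 33.32
tool_pos: [0.4998, -0.341, 0.0076]
orientation: [3.142, 0.0, 2.355]
contact_force: [-0.8, -0.0, -0.3]
finger_gap: 0.572
grip_force: 15.0
```

carry_out:
  series:
    - [[0,0,0],[0,0,0]]
    - [[0,0,0],[0,0,0]]
    - [[0,0,0],[0,0,0]]
    - [[0,0,-1],[0,0,0]]
    - [[0,0,-2.5],[0,0,0]]
    - [[0,0,-3.5],[0,0,0]]
    - [[0,0,-3.5],[0,0,0]]
    - [[0,0,-3],[0,0,0]]
  grip: 0.75

```text
t: 33.98
tool_pos: [0.4999, -0.341, 0.1458]
orientation: [3.141, 0.002, 2.355]
contact_force: [1.0, 0.4, 0.5]
finger_gap: 0.751
grip_force: 0.0
```

carry_out:
  series:
    - [[0.9,1.06,-1.5],[0,0,0]]
    - [[1.8,2.13,-1.5],[0,0,0]]
    - [[2.5,2.96,-0.5],[0,0,0]]
    - [[2.5,2.96,0],[0,0,0]]
    - [[2.5,2.96,0],[0,0,0]]
    - [[2.5,2.96,0],[0,0,0]]
    - [[2.5,2.96,0],[0,0,0]]
    - [[2.5,2.96,0],[0,0,0]]

```text
t: 34.65
tool_pos: [0.5228, -0.0658, 0.1785]
orientation: [3.141, 0.001, 2.355]
contact_force: [0.8, -0.5, -0.0]
finger_gap: 0.752
grip_force: 0.0
```

```bash
python3 - <<'E'
from h import *
f=r.grab_frame("top");pickle.dump(f,open("pics/top6.pkl","wb"));o,d,P=cloud(f);M=masks(f["image"])
m=M["green"].copy();m[:,:430]=0;q=onplane(o,d,.058)[m];print("jar",m.sum(),(q.min(0)+q.max(0))/2,np.ptp(q,0))
for k in ["red","blue","yellow"]:
    mk=M[k].copy();mk[:,:140]=0;mk[:,225:]=0;mk[:225]=0;mk&=(P[...,2]>.1)
    w=onplane(o,d,.114)[cv2.erode(mk.astype(np.uint8),np.ones((2,2)))>0];print(k,len(w),w.mean(0),np.ptp(w,0))
E
```

```text
jar 424 [ 0.49956574 -0.34058369  0.058     ] [4.95632544e-02 5.18018788e-02 4.44089210e-16]
red 154 [0.55736827 0.33653277 0.114     ] [0.02866208 0.02959895 0.        ]
blue 161 [0.40069917 0.35024643 0.114     ] [2.97783529e-02 2.90449004e-02 4.44089210e-16]
yellow 149 [0.47858079 0.34517252 0.114     ] [0.02822088 0.02877607 0.        ]
```

carry_out:
  series:
    - [[2.5,2.96,0],[0,0,0]]
    - [[2.5,2.96,0],[0,0,0]]
    - [[2.5,2.96,0],[0,0,0]]
    - [[2.5,2.96,0],[0,0,0]]
    - [[2.5,2.96,0],[0,0,0]]
    - [[2.5,2.96,0],[0,0,0]]
    - [[2.5,2.96,0],[0,0,0]]
    - [[2.2,2.6,0],[0,0,0]]

```text
t: 35.37
tool_pos: [0.5486, 0.2389, 0.1784]
orientation: [3.141, 0.0, 2.356]
contact_force: [1.2, 0.2, 0.0]
finger_gap: 0.748
grip_force: 0.0
```

carry_out:
  series:
    - [[1.9,2.3,0],[0,0,0]]
    - [[1.5,1.85,0],[0,0,0]]
    - [[1.2,1.45,0],[0,0,0]]
    - [[0.9,1.1,0],[0,0,0]]
    - [[0.5,0.65,0],[0,0,0]]
    - [[0.3,0.35,0],[0,0,0]]
    - [[0.1,0.13,0],[0,0,0]]
    - [[0,0,0],[0,0,0]]

```text
t: 36.03
tool_pos: [0.5591, 0.3368, 0.1777]
orientation: [-3.142, 0.0, 2.355]
contact_force: [0.1, 0.1, 0.0]
finger_gap: 0.75
grip_force: 0.0
```

```bash
python3 - <<'E'
from h import *
s=r.read_state();print(s["tool_pos"])
f=r.grab_frame("wrist");o,d,P=cloud(f,wristW(s,f));M=masks(f["image"])
for k in ["red","blue","yellow"]:
    mk=M[k]&(P[...,2]>.1)&(P[...,2]<.13)&(P[...,1]>.2);w=onplane(o,d,.114)[mk]
    if len(w): print(k,len(w),(w.min(0)+w.max(0))/2,w.mean(0),np.ptp(w,0))
E
```

```text
[0.55908219 0.33676208 0.17770122]
red 1690 [0.55682529 0.33964737 0.114     ] [0.5568501 0.3399627 0.114    ] [0.03363322 0.03359214 0.        ]
blue 2319 [0.40152864 0.35219827 0.114     ] [0.40147989 0.35258613 0.114     ] [3.25022714e-02 3.14806970e-02 5.55111512e-17]
yellow 1820 [0.47831603 0.34635783 0.114     ] [0.47812678 0.34638399 0.114     ] [3.20255762e-02 3.19185098e-02 1.11022302e-16]
```

carry_out:
  series:
    - [[0.2,0,2.5],[0,0,0]]
    - [[0,0,2.5],[0,0,0]]
    - [[0,0,2.5],[0,0,0]]
    - [[0,0,2.3],[0,0,0]]
    - [[0,0,1.8],[0,0,0]]
    - [[0,0,1.2],[0,0,0]]
    - [[0,0,0.7],[0,0,0]]
    - [[0,0,0.3],[0,0,0]]

```text
t: 36.75
tool_pos: [0.5576, 0.3381, 0.0391]
orientation: [-3.141, -0.0, 2.355]
contact_force: [-1.3, 0.0, -0.3]
finger_gap: 0.752
grip_force: 0.0
```

carry_out:
  series:
    - [[0,0,0],[0,0,0]]
    - [[0,0,0],[0,0,0]]
    - [[0,0,0],[0,0,0]]
    - [[0,0,0],[0,0,0]]
    - [[0,0,0],[0,0,0]]
    - [[0,0,0],[0,0,0]]
    - [[0,0,0],[0,0,0]]
    - [[0,0,0],[0,0,0]]
  grip: 0
  newtons: 25

```text
t: 37.42
tool_pos: [0.5581, 0.3389, 0.0404]
orientation: [3.14, 0.0, 2.355]
contact_force: [1.0, 0.1, 5.8]
finger_gap: 0.485
grip_force: 25.0
```

carry_out:
  series:
    - [[0,0,-0.6],[0,0,0]]
    - [[0,0,-1.5],[0,0,0]]
    - [[0,0,-2.2],[0,0,0]]
    - [[-1,-0.9,-2.2],[0,0,0]]
    - [[-2,-1.8,-2],[0,0,0]]
    - [[-2.7,-2.4,-1],[0,0,0]]
    - [[-2.8,-2.5,0],[0,0,0]]
    - [[-2.8,-2.5,0],[0,0,0]]

```text
t: 38.08
tool_pos: [0.5656, 0.1858, 0.1351]
orientation: [3.141, 0.0, 2.356]
contact_force: [-0.4, 0.1, -2.7]
finger_gap: 0.486
grip_force: 25.0
```

carry_out:
  series:
    - [[-2.7,-2.4,0],[0,0,0]]
    - [[-2.6,-2.3,0],[0,0,0]]
    - [[-2.2,-2,0],[0,0,0]]
    - [[-1.5,-1.35,0],[0,0,0]]
    - [[-0.9,-0.8,0.5],[0,0,0]]
    - [[-0.5,-0.45,1],[0,0,0]]
    - [[-0.3,-0.26,1.5],[0,0,0]]
    - [[-0.1,-0.1,1],[0,0,0]]

```text
t: 38.75
tool_pos: [0.5732, 0.0427, 0.0923]
orientation: [-3.14, -0.002, 2.355]
contact_force: [-1.1, 0.2, -3.1]
finger_gap: 0.487
grip_force: 25.0
```

carry_out:
  series:
    - [[0,0,1],[0,0,0]]
    - [[0,0,1],[0,0,0]]
    - [[0,0,0.8],[0,0,0]]
    - [[0,0,0.4],[0,0,0]]
    - [[0,0,0.2],[0,0,0]]
    - [[0,0,0.1],[0,0,0]]
    - [[0,0,0],[0,0,0]]
    - [[0,0,0],[0,0,0]]

```text
t: 39.42
tool_pos: [0.5742, 0.0426, 0.06]
orientation: [3.141, 0.001, 2.355]
contact_force: [-0.4, -0.1, -2.7]
finger_gap: 0.489
grip_force: 25.0
```

carry_out:
  series:
    - [[0,0,0.5],[0,0,0]]
    - [[0,0,0.4],[0,0,0]]
    - [[0,0,0.3],[0,0,0]]
    - [[0,0,0.1],[0,0,0]]
    - [[0,0,0.1],[0,0,0]]
    - [[0,0,0.1],[0,0,0]]
    - [[0,0,0.06],[0,0,0]]
    - [[0,0,0],[0,0,0]]

```text
t: 40.08
tool_pos: [0.5741, 0.0425, 0.0444]
orientation: [3.141, 0.0, 2.355]
contact_force: [-1.1, 0.5, 1.3]
finger_gap: 0.481
grip_force: 25.0
```

carry_out:
  series:
    - [[0,0,0],[0,0,0]]
    - [[0,0,0],[0,0,0]]
    - [[0,0,0],[0,0,0]]
    - [[0,0,0],[0,0,0]]
    - [[0,0,-1.5],[0,0,0]]
    - [[0,0,-3],[0,0,0]]
    - [[0,0,-3],[0,0,0]]
    - [[0,0,-2.5],[0,0,0]]
  grip: 0.75

```text
t: 40.75
tool_pos: [0.5741, 0.0426, 0.1459]
orientation: [3.141, 0.001, 2.355]
contact_force: [0.6, -0.3, 1.0]
finger_gap: 0.752
grip_force: 0.0
```

carry_out:
  series:
    - [[1,0.52,-1.5],[0,0,0]]
    - [[2,1.05,-1.5],[0,0,0]]
    - [[2.9,1.52,-0.5],[0,0,0]]
    - [[2.9,1.52,0],[0,0,0]]
    - [[2.9,1.52,0],[0,0,0]]
    - [[2.9,1.52,0],[0,0,0]]
    - [[2.9,1.52,0],[0,0,0]]
    - [[2.9,1.52,0],[0,0,0]]

```text
t: 41.42
tool_pos: [0.5047, 0.2639, 0.179]
orientation: [3.141, 0.0, 2.355]
contact_force: [1.0, -0.1, 0.6]
finger_gap: 0.752
grip_force: 0.0
```

carry_out:
  series:
    - [[2.5,1.3,0],[0,0,0]]
    - [[2,1.05,0],[0,0,0]]
    - [[1.5,0.8,0],[0,0,0]]
    - [[1,0.53,0],[0,0,0]]
    - [[0.5,0.27,0],[0,0,0]]
    - [[0.27,0.14,0],[0,0,0]]
    - [[0,0,0],[0,0,0]]
    - [[0,0,0],[0,0,0]]

```text
t: 42.08
tool_pos: [0.4798, 0.3456, 0.1789]
orientation: [-3.142, 0.0, 2.355]
contact_force: [0.1, 0.5, -0.6]
finger_gap: 0.748
grip_force: 0.0
```

```bash
python3 - <<'E'
from h import *
f=r.grab_frame("top");o,d,P=cloud(f);M=masks(f["image"]);k="red"
mk=M[k].copy();mk[:,:280]=0;mk[:225]=0;mk[:,420:]=0
w=onplane(o,d,.118)[cv2.erode((mk&(P[...,2]>.1)).astype(np.uint8),np.ones((2,2)))>0];print(k,len(w),w.mean(0),np.ptp(w,0))
q=onplane(o,d,.008)[mk&(P[...,2]<.02)][:,:2]*1000;print(cv2.minAreaRect(q.astype(np.float32)))
E
```

```text
red 154 [0.57321688 0.04160514 0.118     ] [0.03059501 0.02831914 0.        ]
((573.9160766601562, 44.32978820800781), (70.2226791381836, 69.69718933105469), 83.43386840820312)
```

carry_out:
  series:
    - [[0,0,2.5],[0,0,0]]
    - [[0,0,2.5],[0,0,0]]
    - [[0,0,2.5],[0,0,0]]
    - [[0,0,2.3],[0,0,0]]
    - [[0,0,1.8],[0,0,0]]
    - [[0,0,1.2],[0,0,0]]
    - [[0,0,0.7],[0,0,0]]
    - [[0,0,0.3],[0,0,0]]

```text
t: 42.8
tool_pos: [0.4796, 0.3459, 0.0404]
orientation: [-3.141, -0.0, 2.355]
contact_force: [-0.5, -0.1, 0.0]
finger_gap: 0.747
grip_force: 0.0
```

carry_out:
  series:
    - [[0,0,0],[0,0,0]]
    - [[0,0,0],[0,0,0]]
    - [[0,0,0],[0,0,0]]
    - [[0,0,0],[0,0,0]]
    - [[0,0,0],[0,0,0]]
    - [[0,0,0],[0,0,0]]
    - [[0,0,0],[0,0,0]]
    - [[0,0,0],[0,0,0]]
  grip: 0
  newtons: 25

```text
t: 43.47
tool_pos: [0.4798, 0.3465, 0.0417]
orientation: [3.141, 0.0, 2.355]
contact_force: [-1.5, -2.0, 6.0]
finger_gap: 0.486
grip_force: 25.0
```

carry_out:
  series:
    - [[0,0,-0.6],[0,0,0]]
    - [[0,0,-1.5],[0,0,0]]
    - [[0,0,-2.2],[0,0,0]]
    - [[-1,-0.95,-2.2],[0,0,0]]
    - [[-2.2,-2.1,-2],[0,0,0]]
    - [[-2.9,-2.75,-1],[0,0,0]]
    - [[-3,-2.85,0],[0,0,0]]
    - [[-3,-2.85,0],[0,0,0]]

```text
t: 44.13
tool_pos: [0.4833, 0.178, 0.1367]
orientation: [3.141, 0.001, 2.356]
contact_force: [0.7, -0.8, -3.1]
finger_gap: 0.481
grip_force: 25.0
```

carry_out:
  series:
    - [[-3,-2.85,0],[0,0,0]]
    - [[-3,-2.85,0],[0,0,0]]
    - [[-2.8,-2.65,0],[0,0,0]]
    - [[-2.5,-2.35,0],[0,0,0]]
    - [[-1.9,-1.8,0],[0,0,0]]
    - [[-1.2,-1.13,0.5],[0,0,0]]
    - [[-0.65,-0.6,1],[0,0,0]]
    - [[-0.29,-0.29,1],[0,0,0]]

```text
t: 44.8
tool_pos: [0.4892, -0.0326, 0.1103]
orientation: [3.141, 0.0, 2.354]
contact_force: [1.3, 0.1, -2.5]
finger_gap: 0.483
grip_force: 25.0
```

carry_out:
  series:
    - [[0,0,1.5],[0,0,0]]
    - [[0,0,1.5],[0,0,0]]
    - [[0,0,1],[0,0,0]]
    - [[0,0,0.6],[0,0,0]]
    - [[0,0,0.2],[0,0,0]]
    - [[0,0,0.1],[0,0,0]]
    - [[0,0,0],[0,0,0]]
    - [[0,0,0],[0,0,0]]

```text
t: 45.47
tool_pos: [0.4896, -0.0316, 0.0625]
orientation: [3.141, 0.001, 2.356]
contact_force: [-0.2, 0.4, -1.6]
finger_gap: 0.485
grip_force: 25.0
```

carry_out:
  series:
    - [[0,0,0.5],[0,0,0]]
    - [[0,0,0.5],[0,0,0]]
    - [[0,0,0.3],[0,0,0]]
    - [[0,0,0.2],[0,0,0]]
    - [[0,0,0.1],[0,0,0]]
    - [[0,0,0.1],[0,0,0]]
    - [[0,0,0],[0,0,0]]
    - [[0,0,0],[0,0,0]]

```text
t: 46.13
tool_pos: [0.4893, -0.0319, 0.0456]
orientation: [-3.141, 0.0, 2.355]
contact_force: [-4.8, -1.3, 8.9]
finger_gap: 0.486
grip_force: 25.0
```

carry_out:
  series:
    - [[0,0,0],[0,0,0]]
    - [[0,0,0],[0,0,0]]
    - [[0,0,0],[0,0,0]]
    - [[0,0,0],[0,0,0]]
    - [[0,0,-1.5],[0,0,0]]
    - [[0,0,-3],[0,0,0]]
    - [[0,0,-3],[0,0,0]]
    - [[0,0,-2.5],[0,0,0]]
  grip: 0.75

```text
t: 46.8
tool_pos: [0.4893, -0.0317, 0.1468]
orientation: [3.141, 0.001, 2.355]
contact_force: [0.3, -0.9, -1.0]
finger_gap: 0.752
grip_force: 0.0
```

carry_out:
  series:
    - [[1.2,0.75,-1.5],[0,0,0]]
    - [[2.4,1.5,-1.5],[0,0,0]]
    - [[3.2,1.99,-0.5],[0,0,0]]
    - [[3.2,1.99,0],[0,0,0]]
    - [[3.2,1.99,0],[0,0,0]]
    - [[3.2,1.99,0],[0,0,0]]
    - [[3.2,1.99,0],[0,0,0]]
    - [[3.2,1.99,0],[0,0,0]]

```text
t: 47.47
tool_pos: [0.4278, 0.2316, 0.18]
orientation: [3.141, 0.0, 2.355]
contact_force: [1.5, 0.1, 0.0]
finger_gap: 0.749
grip_force: 0.0
```

carry_out:
  series:
    - [[3,1.86,0],[0,0,0]]
    - [[2.5,1.55,0],[0,0,0]]
    - [[2,1.24,0],[0,0,0]]
    - [[1.5,0.93,0],[0,0,0]]
    - [[0.9,0.56,0],[0,0,0]]
    - [[0.5,0.31,0],[0,0,0]]
    - [[0.29,0.18,0],[0,0,0]]
    - [[0,0,0],[0,0,0]]

```text
t: 48.13
tool_pos: [0.4, 0.3523, 0.1799]
orientation: [-3.142, 0.0, 2.355]
contact_force: [0.2, -0.2, -0.3]
finger_gap: 0.749
grip_force: 0.0
```

carry_out:
  series:
    - [[0,0,2.5],[0,0,0]]
    - [[0,0,2.5],[0,0,0]]
    - [[0,0,2.5],[0,0,0]]
    - [[0,0,2.3],[0,0,0]]
    - [[0,0,1.8],[0,0,0]]
    - [[0,0,1.2],[0,0,0]]
    - [[0,0,0.7],[0,0,0]]
    - [[0,0,0.4],[0,0,0]]

```text
t: 48.8
tool_pos: [0.4001, 0.3516, 0.0403]
orientation: [-3.141, -0.0, 2.354]
contact_force: [-0.2, 0.1, 1.0]
finger_gap: 0.747
grip_force: 0.0
```

carry_out:
  series:
    - [[0,0,0],[0,0,0]]
    - [[0,0,0],[0,0,0]]
    - [[0,0,0],[0,0,0]]
    - [[0,0,0],[0,0,0]]
    - [[0,0,0],[0,0,0]]
    - [[0,0,0],[0,0,0]]
    - [[0,0,0],[0,0,0]]
    - [[0,0,0],[0,0,0]]
  grip: 0
  newtons: 25

```text
t: 49.47
tool_pos: [0.4003, 0.3527, 0.0416]
orientation: [3.14, 0.0, 2.355]
contact_force: [0.7, 0.3, 5.7]
finger_gap: 0.486
grip_force: 25.0
```

carry_out:
  series:
    - [[0,0,-0.6],[0,0,0]]
    - [[0,0,-1.5],[0,0,0]]
    - [[0,0,-2.2],[0,0,0]]
    - [[0,0,-2.5],[0,0,0]]
    - [[-1,-0.51,-2.5],[0,0,0]]
    - [[-2,-1.02,-2.2],[0,0,0]]
    - [[-2.8,-1.43,-1.8],[0,0,0]]
    - [[-3.2,-1.64,-1.2],[0,0,0]]

```text
t: 50.13
tool_pos: [0.4309, 0.2559, 0.1878]
orientation: [3.14, 0.0, 2.357]
contact_force: [1.3, -0.5, -2.1]
finger_gap: 0.483
grip_force: 25.0
```

carry_out:
  series:
    - [[-3.2,-1.64,0],[0,0,0]]
    - [[-3.2,-1.64,0],[0,0,0]]
    - [[-3.2,-1.64,0],[0,0,0]]
    - [[-3.2,-1.64,0],[0,0,0]]
    - [[-3.2,-1.64,0],[0,0,0]]
    - [[-3.2,-1.64,0],[0,0,0]]
    - [[-3.2,-1.64,0],[0,0,0]]
    - [[-3.2,-1.64,0],[0,0,0]]

```text
t: 50.8
tool_pos: [0.5189, -0.0194, 0.186]
orientation: [-3.141, -0.0, 2.355]
contact_force: [0.7, 0.8, -2.0]
finger_gap: 0.483
grip_force: 25.0
```

carry_out:
  series:
    - [[-2.9,-1.48,0],[0,0,0]]
    - [[-2.4,-1.23,0],[0,0,0]]
    - [[-1.8,-0.92,0],[0,0,0]]
    - [[-1.3,-0.66,0],[0,0,0]]
    - [[-0.8,-0.41,0],[0,0,0]]
    - [[-0.5,-0.26,0],[0,0,0]]
    - [[-0.22,-0.11,0],[0,0,0]]
    - [[-0.1,-0.05,0],[0,0,0]]

```text
t: 51.47
tool_pos: [0.5535, -0.1243, 0.1859]
orientation: [-3.142, -0.0, 2.356]
contact_force: [-1.0, 1.0, -1.5]
finger_gap: 0.485
grip_force: 25.0
```

carry_out:
  series:
    - [[0,0,1.5],[0,0,0]]
    - [[0,0,2.5],[0,0,0]]
    - [[0,0,2.5],[0,0,0]]
    - [[0,0,2.2],[0,0,0]]
    - [[0,0,1.6],[0,0,0]]
    - [[0,0,1.1],[0,0,0]]
    - [[0,0,0.7],[0,0,0]]
    - [[0,0,0.4],[0,0,0]]

```text
t: 52.13
tool_pos: [0.5535, -0.1243, 0.0606]
orientation: [-3.141, -0.0, 2.356]
contact_force: [-0.2, 1.1, -1.0]
finger_gap: 0.485
grip_force: 25.0
```

carry_out:
  series:
    - [[0,0,0.4],[0,0,0]]
    - [[0,0,0.2],[0,0,0]]
    - [[0,0,0.1],[0,0,0]]
    - [[0,0,0],[0,0,0]]
    - [[0,0,0],[0,0,0]]
    - [[0,0,0],[0,0,0]]
    - [[0,0,0],[0,0,0]]
    - [[0,0,0],[0,0,0]]

```text
t: 52.8
tool_pos: [0.5536, -0.1248, 0.0541]
orientation: [3.141, 0.0, 2.355]
contact_force: [0.5, -0.3, -2.4]
finger_gap: 0.484
grip_force: 25.0
```

Down 8.5 mm, release, rise, and retreat so the cameras see the stand.

carry_out:
  series:
    - [[0,0,0.3],[0,0,0]]
    - [[0,0,0.2],[0,0,0]]
    - [[0,0,0.1],[0,0,0]]
    - [[0,0,0.1],[0,0,0]]
    - [[0,0,0.1],[0,0,0]]
    - [[0,0,0.06],[0,0,0]]
    - [[0,0,0],[0,0,0]]
    - [[0,0,0],[0,0,0]]

```text
t: 53.47
tool_pos: [0.5537, -0.1248, 0.0456]
orientation: [3.141, 0.0, 2.355]
contact_force: [-0.9, -0.3, 3.3]
finger_gap: 0.483
grip_force: 25.0
```

carry_out:
  series:
    - [[0,0,0],[0,0,0]]
    - [[0,0,0],[0,0,0]]
    - [[0,0,0],[0,0,0]]
    - [[0,0,0],[0,0,0]]
    - [[0,0,-1.5],[0,0,0]]
    - [[0,0,-3],[0,0,0]]
    - [[0,0,-3],[0,0,0]]
    - [[0,0,-2.5],[0,0,0]]
  grip: 0.75

```text
t: 54.13
tool_pos: [0.5537, -0.1248, 0.1472]
orientation: [3.141, 0.001, 2.355]
contact_force: [0.7, 0.6, 1.2]
finger_gap: 0.749
grip_force: 0.0
```

carry_out:
  series:
    - [[0,0,-3],[0,0,0]]
    - [[0,0,-3],[0,0,0]]
    - [[1.5,0.75,0],[0,0,0]]
    - [[3,1.5,0],[0,0,0]]
    - [[3.2,1.64,0],[0,0,0]]
    - [[3.2,1.64,0],[0,0,0]]
    - [[3.2,1.64,0],[0,0,0]]
    - [[3.2,1.64,0],[0,0,0]]

```text
t: 54.8
tool_pos: [0.4929, 0.0613, 0.2054]
orientation: [3.141, 0.0, 2.355]
contact_force: [0.5, 1.1, 0.9]
finger_gap: 0.752
grip_force: 0.0
```

carry_out:
  series:
    - [[3.2,1.64,0],[0,0,0]]
    - [[3.2,1.64,0],[0,0,0]]
    - [[3.2,1.64,0],[0,0,0]]
    - [[3.2,1.64,0],[0,0,0]]
    - [[3.2,1.64,0],[0,0,0]]
    - [[2.5,1.25,0],[0,0,0]]
    - [[1.2,0.6,0],[0,0,0]]
    - [[0,0,0],[0,0,0]]

```text
t: 55.47
tool_pos: [0.4246, 0.2725, 0.2052]
orientation: [3.141, -0.0, 2.358]
contact_force: [0.3, 0.2, -0.3]
finger_gap: 0.749
grip_force: 0.0
```

```bash
python3 - <<'E'
from h import *
f=r.grab_frame("top");o,d,P=cloud(f);M=masks(f["image"]);z=P[...,2]
for k in ["red","blue","yellow"]:
    mk=M[k].copy();mk[:225]=0;mk[325:]=0;mk[:,:280]=0;mk[:,412:]=0
    w=onplane(o,d,.118)[cv2.erode((mk&(z>.1)&(z<.13)).astype(np.uint8),np.ones((2,2)))>0]
    q=onplane(o,d,.008)[mk&(z<.02)][:,:2]*1000;print(k,len(w),w.mean(0)*1000,cv2.minAreaRect(q.astype(np.float32)))
cv2.imwrite("pics/t7.png",cv2.resize(f["image"][150:350,140:540],(800,400))[:,:,::-1])
E
```

```text
red 154 [573.35687101  41.67914808 118.        ] ((573.9442749023438, 44.5174674987793), (69.87102508544922, 69.68648529052734), 83.40210723876953)
blue 159 [ 552.3395106  -124.61632126  118.        ] ((554.4306030273438, -124.1302490234375), (70.03177642822266, 69.54930877685547), 83.42760467529297)
yellow 150 [486.66983827 -32.30825982 118.        ] ((489.7812194824219, -31.294189453125), (70.30220794677734, 69.88995361328125), 83.24579620361328)
```

View pics/t7.png

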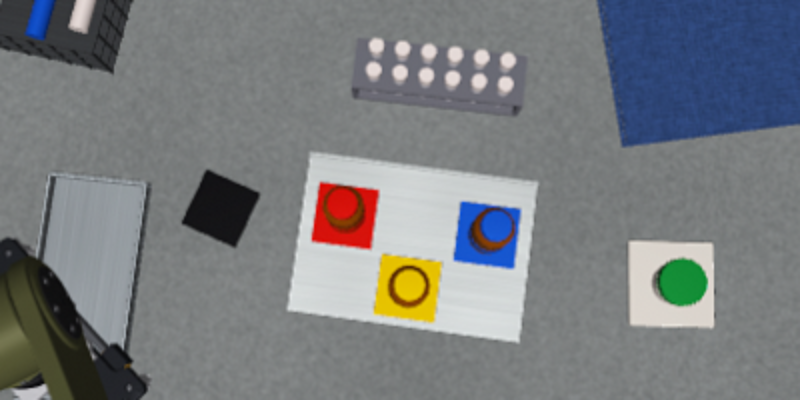

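```bash
python3 -c "
from rig import r
print(r.sign_off())"
```

```text
the job is handed in; nothing more can be done
None
```

The jar stands in the middle of the white tile and each bottle is back within about 3 mm of its square's middle, all upright, in the order asked and handed in after about 55 s; the first grab at the jar failed, the fingers pressing on its lid with up to about 30 N, but it stayed put and the second grab held.

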